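# Brown egg into the two-tier egg keeper

## Task

First swing the egg keeper's top tray up and over as far as it goes. Then take the brown egg out of the narrow tin by its two ends, rest it on the rolling mat and let go of it, take it afresh by its sides and lay it crosswise in the keeper's empty oval dimple beside the white egg, never letting it drop. Finally lower the tray again until it is fully home over the eggs; leave the white egg, the egg cup, the round tin and the dough divider where they are.

Things in the scene. Friction and masses are not known exactly. Their poses are not given: they have to be found in the camera images.
- keeper: Two-tier egg keeper, fixed. Lower white box 88 (x, across) by 198 (y, along) by 60 mm high, walls and floor 4 mm, open on top under the tray. Origin: centre of underside, z up. On its floor two oval dimples, at y = +42 mm (empty) and -42 mm (white egg). Eggs lie crosswise, long axis along x: 80 mm between the walls, no room for fingers at an egg's ends, but room along y at its sides.
- empty_seat (a point): Where the middle of an egg lies when seated in the empty dimple: 29 mm above the work surface, 25 mm above the keeper's floor. Axes as the keeper's. The dimple is an orange-red silicone ring, 58 mm (x) by 46 mm (y) outside, its lip 10 mm above the floor.
- full_seat (a point): The same point of the other dimple, where the white egg lies.
- tray_arms (a joint): Swing of the tray's arms: 0 = tray fully home, 1.571 rad = over at its stop, 113 mm towards keeper +x, same height. Tray moves level, without turning, on an arc of 80 mm radius in keeper x-z: at value q it is off home by x = 80*(sin(q-0.785)+0.707), z = 80*(cos(q-0.785)-0.707) mm, highest (+23) half-way. Moves with about 2 N (light damping); let go, it falls gently to the nearer stop.
- tray_handle (a point): Middle of the tray's handle: a round wooden bar 10 mm thick, 100 mm long along keeper y, 110 mm above the work surface at home, on a post at each end. Pale green tray 88 by 198 mm with 22 mm walls; its floor is 45 mm and its wall tops 26 mm below the bar's axis. Axes stay parallel to the keeper's.
- egg: Brown boiled egg, about 60 g, 58 mm long (its x axis, the thicker end at -x) and 44 mm thick, lying on its side. Origin: its middle. It rolls about x.
- narrow_tin: Narrow open aluminium tin, fixed, 168 mm (x) by 60 mm (y) by 50 mm high, walls and floor 3 mm. Origin: centre of its underside. The brown egg lies in it lengthwise: no room for fingers at its sides, but 25 mm or more beyond each end.
- mat: Flat hard teal silicone rolling mat, fixed, 260 mm (x) by 160 mm (y), 4 mm thick. Origin: centre of its underside.
- white_egg: White egg of the same size, lying loose in the other dimple. Leave alone. Origin: its middle, long axis x.
- egg_cup: Blue ceramic egg cup, 52 mm wide, 60 mm high, loose bystander. Origin: centre of its foot.
- round_tin: Round lidded tin of brushed aluminium, 76 mm wide, 88 mm high with its knob, loose bystander. Origin: centre of its underside.
- divider: Dough divider lying flat: steel blade 100 by 150 mm, dark wooden handle 22 mm high along its -x edge; loose bystander. Origin on the work surface below its middle.

How it is judged:
On the way, in this order (a step that is already met when the one before it is completed fails the run):
1. the tray is swung up and over to its stop (value of joint tray_arms above 1.42 rad), for 0.2 s.
2. the egg rests on the mat, let go (contact force between egg and mat above 0.1 N and contact force between the fingers and egg below 0.05 N and linear speed of egg below 0.03 m/s), for 0.2 s.
3. the egg is seated crosswise in the empty dimple, let go, with the tray still up (distance between egg and empty_seat below 0.006 m and angle between the x axis of egg and the x axis of keeper, either way round below 0.25 rad and linear speed of egg below 0.03 m/s and contact force between the fingers and egg below 0.05 N and value of joint tray_arms above 1.3 rad), for 0.2 s.
At the end, for the whole second after the job is handed in: The brown egg lies still in the formerly empty dimple, its middle within 6 mm of the seat and its long axis within 0.25 rad of crosswise; the white egg likewise in its own dimple; the tray is down within 0.08 rad of home; nothing is held (distance between egg and empty_seat below 0.006 m and angle between the x axis of each of egg, white_egg and the x axis of keeper, either way round below 0.25 rad and linear speed of each of egg, white_egg below 0.03 m/s and distance between white_egg and full_seat below 0.006 m and contact force between the fingers and egg below 0.05 N and value of joint tray_arms below 0.08 rad); the robot touches nothing.
It fails at once if the brown egg is dropped or flung: it moves faster than 0.4 m/s out of the fingers (linear speed of egg above 0.4 m/s and contact force between the fingers and egg below 0.05 N).
It fails at once if the white egg is moved more than 12 mm (distance of white_egg from where it was at the start of the episode above 0.012 m).
It fails at once if the egg cup is moved more than 20 mm (distance of egg_cup from where it was at the start of the episode above 0.02 m).
It fails at once if the round tin is moved more than 20 mm (distance of round_tin from where it was at the start of the episode above 0.02 m).
It fails at once if the dough divider is moved more than 20 mm (distance of divider from where it was at the start of the episode above 0.02 m).
It also fails if it takes over 72 s, if anything falls off the work surface, if the arm or the gripper's body presses on something with over 40 N, if the wrist force passes 120 N, or if a joint passes its speed limit or range.

## Robot

A 7-joint arm with a two-finger parallel gripper is mounted at the origin on the work surface. World frame = base frame: x ahead of the robot, y to its left, z up, the work surface at z = 0. Lengths are in m, angles in rad, forces in N, time in s.
With the tool pointing down it reaches from about 0.425 to 0.925 m from the base axis. Payload 6.8 kg.
Tool frame: the origin (TCP) lies at the very end of the fingers, on their centre line; the grasp point (between the pads) lies 19 mm behind it (bot.grasp_offset is the distance from the TCP to the grasp point, in m); z points along the fingers, y is the direction in which the jaws open and shut (so a half turn about z gives the same grasp; the last joint's range is limited). The gripper opens to 85 mm and grips with 20 to 120 N. Pads are 22 mm wide; open, the fingers measure 114 mm over their backs; the gripper's body (76 mm by 85 mm) begins 54 mm behind the grasp point. The pads swing forward as they close: fully open they stand 13 mm farther back than shut.
Start: joints at [-1.215, 0.477, 0.022, 1.555, -0.011, 1.109, -0.083], TCP at [0.302, 0.604, 0.231] pointing down, gripper open.
Joint ranges: [-2.96, 2.96], [-0.34, 2.1], [-1.41, 1.46], [0.24, 2.44], [-1.37, 4.51], [0.17, 1.92], [-2.96, 2.96]. Speed limits (rad/s): [2.39, 2.39, 3.14, 3.14, 3.14, 3.14, 3.14].

## Interface

Orientations are given as a unit quaternion [w, x, y, z].
In Python, from station import monitor, cams, bot, finder gives the robot as it stands.
- The arm moves only by the tool jog_arm, never from a script. Its argument "plan" is a list of rows, each an object of numbers: "x", "y", "z": the shift along the tool's x, y, z as a fraction of full scale; "wx", "wy", "wz": the turn, a rotation vector about the tool's x, y, z as a fraction of full scale. A call has 1 to 12 rows; each row is the pose to reach, as a shift and turn from the pose measured when the call began, along the tool's axes at that moment, turning the shorter way round; what a row does not reach only later rows make up. Full scale, the value 1, is 20 cm for a shift and 180 degrees for a turn. A row lasts 1/12 s, in which the tool goes at most 41.7 mm and 7.16 degrees, less where a joint would pass 70% of its speed; a pose out of reach is approached as far as the arm can. A call with a number of a shift or a turn outside -1 to 1 is refused whole. A call with a gripper value outside its range is refused whole. "hand" is the opening, from -1 (shut) to 1 (fully open), set as the call begins (left out, the last holds). The fingers move at their own pace and stop on an object; "grip_force" is the grip in N (left out, the last holds). Time passes only in rows, so rows that repeat a pose let the fingers close. It gives the time, the measured TCP pose, the force and the opening at its end, in the units of the state.
- monitor.get_obs(): the state, without advancing time (a new reading comes with each control period).
- cams.read_camera(name): name is "side" or "top" or "wrist"; returns the picture (384x512x3 uint8, red, green, blue); there is no depth.
- cams.get_calibration(name): a dict with "fx", "fy", "cx", "cy" (pixels), "extrinsics" (4x4, takes a point from world to camera coordinates). Camera axes: x right, y down, z forward; pixel columns grow to the right and rows downward; lengths in m; the calibration is good to about 2 mm. A picture is of the moment at which its call begins: read the wrist's pose just before it. get_calibration takes no time and is no camera call; for the wrist camera it gives the pose at the moment of the call.
- bot.hand_in(): hands the job in, once; it reports no verdict.
Trained networks look in the newest picture that a camera, given by its name, has taken for a name from the list of things; names that differ only in an ending like _2 or _b are one class to them, and where a whole thing is asked for, a point or a joint stands for the part that bears it (a point fixed in the world has none). Each returns a list of dicts, best first, with "confidence" (0 to 1); they miss things now and then, are a little off and sometimes report something else, mostly with a low value. They report only what shows in the picture. A call takes as long as a camera call.
- finder.find_in(camera, target): "bbox" ([left, top, width, height] in pixels, round what is visible of it).
- finder.place_of(camera, target): "location" ([column, row] in pixels: a listed point, or the origin of a listed thing).
The state is a dict: "t": time; "q": joint angles; "joint_vel": joint speeds; "joint_torque": joint torques, N m; "eef_pos": TCP position; "tool_rot": TCP orientation; "contact_force": force on the tool from outside, world axes, zero at the start; "torque": the same for the moment, N m; "gripper_width": opening from 0.0 (shut) to 1.0 (fully open).
Only numpy, scipy, OpenCV 4.12 (cv2) and the standard library are available. Lean on these libraries where they do the work, as an engineer would, in place of code of your own. Each camera call takes 0.05 s, during which the arm holds its last target. There are 200 camera calls.

## Working session

There is one attempt and no reset: what is moved stays moved. The work goes in short steps, Python scripts to look and compute and a tool call to move; the robot and the scene stay as the last step left them, time stands still between calls to the robot, and variables do not carry over. Pictures are saved under pics/ and viewed, about 8 in all and at most 12, crops included, and the job is handed in when it is done.

Besides the shell and the picture viewer there is one more tool, called after "Emit:" as a command line: name --argument value ..., lists and objects as JSON in quotes. jog_arm: Moves the arm, as the interface text tells. Shift numbers are shares of 20 cm and turn numbers shares of 180 degrees, none past 1 either way. Its arguments: {"type":"object","properties":{"plan":{"type":"array","items":{"type":"object","properties":{"x":{"type":"number","minimum":-1,"maximum":1},"y":{"type":"number","minimum":-1,"maximum":1},"z":{"type":"number","minimum":-1,"maximum":1},"wx":{"type":"number","minimum":-1,"maximum":1},"wy":{"type":"number","minimum":-1,"maximum":1},"wz":{"type":"number","minimum":-1,"maximum":1}}}},"hand":{"type":"number"},"grip_force":{"type":"number"}},"required":["plan"]}

```bash
ls; mkdir -p pics; cat > h.py <<'E'
import numpy as np, cv2
from station import monitor, cams, bot, finder
from scipy.spatial.transform import Rotation as R
def cal(n):
    c=cams.get_calibration(n); K=np.array([[c['fx'],0,c['cx']],[0,c['fy'],c['cy']],[0,0,1]]); return K,np.array(c['extrinsics'])
def ray(n,px):
    K,E=cal(n); d=E[:3,:3].T@np.linalg.inv(K)@[px[0],px[1],1]; return -E[:3,:3].T@E[:3,3], d/np.linalg.norm(d)
def at_z(n,px,z):
    o,d=ray(n,px); return o+d*(z-o[2])/d[2]
def tri(rays):
    A=0;b=0
    for o,d in rays:
        P=np.eye(3)-np.outer(d,d);A=A+P;b=b+P@o
    return np.linalg.solve(A,b)
def proj(n,p):
    K,E=cal(n); q=K@(E[:3,:3]@np.asarray(p)+E[:3,3]); return q[:2]/q[2]
def rot(o): q=o['tool_rot']; return R.from_quat([q[1],q[2],q[3],q[0]])
E
cat > a.py <<'E'
from h import *
np.set_printoptions(precision=4,suppress=True)
o=monitor.get_obs();print(o['t'],o['eef_pos'],rot(o).as_matrix())
for c in ['side','top']:
    cv2.imwrite(f'pics/{c}0.png',cams.read_camera(c)[...,::-1])
T=['keeper','tray_handle','empty_seat','full_seat','egg','narrow_tin','mat','white_egg','egg_cup','round_tin','divider']
for t in T:
    r=[]
    for c in ['side','top']:
        l=finder.place_of(c,t)
        if l: print(t,c,[(np.round(x['location'],1),round(x['confidence'],2)) for x in l[:2]]); r.append(ray(c,l[0]['location']))
    if len(r)==2: print('   ',tri(r))
print(monitor.get_obs()['t'])
E
python3 a.py; python3 -c "
import cv2,numpy as np
cv2.imwrite('pics/ab.png',cv2.resize(np.vstack([cv2.imread('pics/side0.png'),cv2.imread('pics/top0.png')]),None,fx=.78,fy=.78))"
```

```text
pics
0.0 [0.3017 0.6031 0.2303] [[-0.8944  0.4473 -0.0007]
 [ 0.4473  0.8944 -0.0017]
 [-0.0001 -0.0018 -1.    ]]
keeper side [(array([302.5, 302.4]), 0.76), (array([313.2, 148.5]), 0.69)]
keeper top [(array([152.3, 233.7]), 0.96)]
    [ 0.5023  0.2429 -0.0096]
tray_handle side [(array([303.1, 265.9]), 0.66)]
tray_handle top [(array([134.6, 237. ]), 0.9)]
    [0.5039 0.2483 0.1148]
empty_seat side [(array([301.4, 308.5]), 0.6)]
full_seat side [(array([305. , 280.9]), 0.78), (array([318.2, 149.9]), 0.18)]
egg side [(array([315.5, 150.4]), 0.4)]
egg top [(array([372.8, 257.2]), 0.79)]
    [ 0.4522 -0.3106  0.028 ]
narrow_tin side [(array([311.4, 159.8]), 0.59)]
narrow_tin top [(array([369.2, 246.1]), 0.86)]
    [ 0.4696 -0.3109 -0.0078]
mat side [(array([292.4, 215.2]), 0.81)]
egg_cup side [(array([207.8, 217.8]), 0.52)]
egg_cup top [(array([253.1, 136.1]), 0.9)]
    [ 0.7493 -0.0132  0.01  ]
round_tin side [(array([198.1, 246. ]), 0.62)]
round_tin top [(array([218.3, 131.2]), 0.97)]
    [ 0.7638  0.0768 -0.0052]
divider side [(array([231.3, 169.6]), 0.87)]
divider top [(array([134. , 238.3]), 0.63)]
    [0.5807 0.1915 0.3252]
1.2
```

View pics/ab.png

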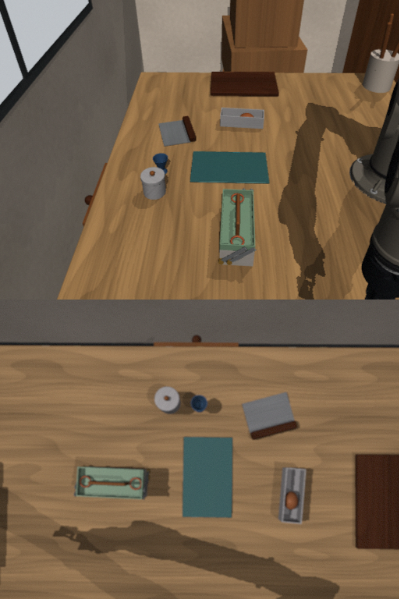

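```bash
python3 -c "
import cv2,numpy as np
s=cv2.imread('pics/side0.png');t=cv2.imread('pics/top0.png')
a=cv2.resize(s[225:355,250:370],(360,390),interpolation=2)
b=cv2.resize(t[190:280,80:210],(440,305),interpolation=2)
c=cv2.resize(t[200:300,350:400],(140,280),interpolation=2)
d=cv2.resize(s[120:180,270:350],(300,225),interpolation=2)
C=np.zeros((600,800,3),'u1');C[:390,:360]=a;C[:305,360:]=b;C[310:590,360:500]=c;C[310:535,500:]=d
cv2.imwrite('pics/c.png',C)"
```

```text
(no output)
```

View pics/c.png

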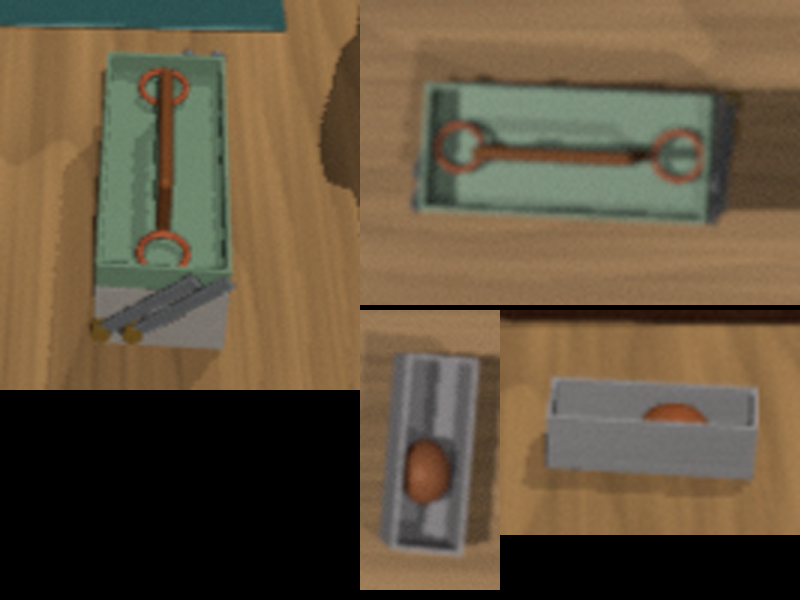

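```bash
cat >> h.py <<'E'
np.set_printoptions(precision=4,suppress=True)
def ydeg(o): y=rot(o).as_matrix()[:,1]; return np.degrees(np.arctan2(y[1],y[0]))
def plan(pos,yaw):
    "tool down, tool y at yaw deg; prints shift/turn fractions"
    o=monitor.get_obs(); r=rot(o); a=np.radians(yaw); y=np.array([np.cos(a),np.sin(a),0]); z=np.array([0,0,-1.])
    T=R.from_matrix(np.c_[np.cross(y,z),y,z]); s=r.inv().apply(np.asarray(pos)-o['eef_pos'])/.2; w=(r.inv()*T).as_rotvec()/np.pi
    print('t',round(o['t'],2),'pos',np.array(o['eef_pos']),'yaw',ydeg(o)); print('shift',s,'turn',w,'mm',np.linalg.norm(s)*200,'deg',np.linalg.norm(w)*180)
E
python3 - <<'E'
from h import *
for s,t in [((305,248.3),(162.7,236.3)),((304.3,300),(114,234.9))]: print(tri([ray('side',s),ray('top',t)]),at_z('top',t,.11),at_z('side',s,.11))
e=[((425,83),(725,95)),((420,208),(712,222))]
for a,b in e:
    p=[at_z('top',(80+(x-360)/3.385,190+y/3.389),.084) for x,y in (a,b)];print(p,np.degrees(np.arctan2(*(p[0]-p[1])[:2])))
# tin long edges
f=lambda x,y:at_z('top',(350+(x-360)/2.8,200+(y-310)/2.8),.05)
for a,b in [((397,355),(386,548)),((476,358),(463,552))]: p=[f(*a),f(*b)];print(p,np.degrees(np.arctan2((p[0]-p[1])[1],(p[0]-p[1])[0])))
K,E=cal('wrist');o=monitor.get_obs();print(K[0,0],-E[:3,:3].T@E[:3,3]-o['eef_pos'],E[2,:3],E[0,:3])
for c in('side','top'):K,E=cal(c);print(c,K[0,0],-E[:3,:3].T@E[:3,3])
plan([.503,.3,.30],2)
E
```

```text
[0.5017 0.1874 0.1045] [0.502 0.186 0.11 ] [0.5021 0.1928 0.11  ]
[0.5037 0.3082 0.0796] [0.5038 0.297  0.11  ] [0.5074 0.333  0.11  ]
[array([0.5494, 0.3425, 0.084 ]), array([0.5435, 0.1345, 0.084 ])] 1.6108703756857805
[array([0.4634, 0.3439, 0.084 ]), array([0.4564, 0.142 , 0.084 ])] 1.9911071100997701
[array([ 0.5525, -0.2816,  0.05  ]), array([ 0.3876, -0.2727,  0.05  ])] -3.057180238355833
[array([ 0.5507, -0.3491,  0.05  ]), array([ 0.3851, -0.3383,  0.05  ])] -3.7487593459611186
337.32265588114615 [-0.0606  0.0302  0.1416] [ 0.2416 -0.121  -0.9628] [ 0.4477  0.8942 -0.    ]
side 486.1874101674003 [0.5531 0.9401 0.8595]
top 406.40144922023745 [ 0.563  -0.0453  1.031 ]
t 1.2 pos [0.3019 0.6037 0.2313] yaw 63.428489916975536
shift [-1.5784 -0.9085 -0.3435] turn [-0.     -0.      0.3413] mm 370.6620249710757 deg 61.42848994048451
```

Emit:
jog_arm --plan '[{"x": -0.2,"y": -0.12,"z": -0.35,"wz": 0.036},{"x": -0.4,"y": -0.25,"z": -0.35,"wz": 0.072},{"x": -0.6,"y": -0.37,"z": -0.35,"wz": 0.108},{"x": -0.8,"y": -0.5,"z": -0.35,"wz": 0.144},{"x": -0.9,"y": -0.6,"z": -0.35,"wz": 0.18},{"x": -1,"y": -0.7,"z": -0.35,"wz": 0.216},{"x": -1,"y": -0.8,"z": -0.35,"wz": 0.252},{"x": -1,"y": -0.9,"z": -0.35,"wz": 0.288},{"x": -1,"y": -0.9,"z": -0.35,"wz": 0.324},{"x": -1,"y": -0.9,"z": -0.35,"wz": 0.362},{"x": -1,"y": -0.9,"z": -0.35,"wz": 0.362}]' --hand 1 --grip_force 20

```text
invalid input at $.plan[0]: expected keys x, y, z, wx, wy, wz
```

```bash
cat > w.py <<'E'
from h import *
import sys
def look(name,targets):
    o=monitor.get_obs();im=cams.read_camera('wrist');cv2.imwrite(f'pics/{name}.png',im[...,::-1])
    K,E=cal('wrist');out=dict(K=K,E=E)
    for t in targets:
        l=finder.place_of('wrist',t)
        if l: print(t,np.round(l[0]['location'],1),round(l[0]['confidence'],2)); out[t]=ray('wrist',l[0]['location'])
    return out
E
python3 - <<'E'
from w import *
print(monitor.get_obs()['q'])
plan([.503,.3,.30],-1.8)
r=look('w1',['tray_handle','keeper'])
for k in('tray_handle',):
  if k in r:
    o,d=r[k];print(o+d*(.11-o[2])/d[2])
E
```

```text
[-1.2151  0.477   0.0224  1.5554 -0.0115  1.1093 -0.0831]
t 1.2 pos [0.3019 0.6037 0.2313] yaw 63.428489916975536
shift [-1.5784 -0.9085 -0.3435] turn [-0.     -0.      0.3624] mm 370.6620249710757 deg 65.22848993800929
```

View pics/w1.png

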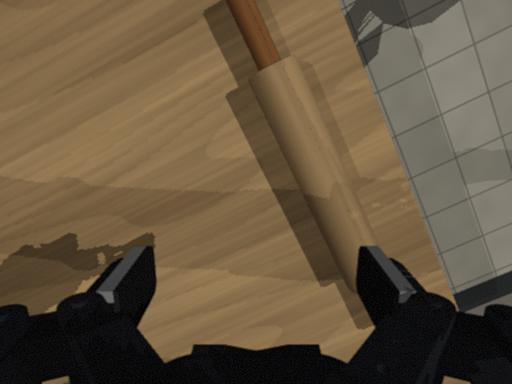

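Emit:
jog_arm --plan '[{"x": -0.2,"y": -0.12,"z": -0.35,"wx": 0,"wy": 0,"wz": 0.036},{"x": -0.4,"y": -0.25,"z": -0.35,"wx": 0,"wy": 0,"wz": 0.072},{"x": -0.6,"y": -0.37,"z": -0.35,"wx": 0,"wy": 0,"wz": 0.108},{"x": -0.8,"y": -0.5,"z": -0.35,"wx": 0,"wy": 0,"wz": 0.144},{"x": -0.9,"y": -0.6,"z": -0.35,"wx": 0,"wy": 0,"wz": 0.18},{"x": -1,"y": -0.7,"z": -0.35,"wx": 0,"wy": 0,"wz": 0.216},{"x": -1,"y": -0.8,"z": -0.35,"wx": 0,"wy": 0,"wz": 0.252},{"x": -1,"y": -0.9,"z": -0.35,"wx": 0,"wy": 0,"wz": 0.288},{"x": -1,"y": -0.9,"z": -0.35,"wx": 0,"wy": 0,"wz": 0.324},{"x": -1,"y": -0.9,"z": -0.35,"wx": 0,"wy": 0,"wz": 0.362},{"x": -1,"y": -0.9,"z": -0.35,"wx": 0,"wy": 0,"wz": 0.362}]' --hand 1 --grip_force 20

```text
t: 2.27
eef_pos: [0.4003, 0.3529, 0.3017]
tool_rot: [-0.0, 0.719, 0.695, 0.0]
contact_force: [-1.5, 0.9, -0.9]
gripper_width: 0.999
```

```bash
python3 - <<'E'
from w import *
print(monitor.get_obs()['q'])
plan([.503,.246,.25],-1.8)
r=look('w1',['tray_handle','keeper'])
for k in('tray_handle',):
  if k in r:
    o,d=r[k];print(o+d*(.11-o[2])/d[2])
E
```

```text
[-1.0899  0.1778  0.2897  1.8221 -0.0558  1.1488 -0.8167]
t 2.27 pos [0.4003 0.3529 0.3017] yaw -2.0068648898317565
shift [-0.5164  0.5318  0.2582] turn [ 0.0001 -0.0002 -0.0011] mm 156.99109937284223 deg 0.21178140990037303
tray_handle [348.5 259.1] 0.66
keeper [328.7 223.4] 0.59
[0.4988 0.2505 0.11  ]
```

Emit:
jog_arm --plan '[{"x": -0.13,"y": 0.13,"z": 0.06,"wx": 0,"wy": 0,"wz": 0},{"x": -0.26,"y": 0.26,"z": 0.13,"wx": 0,"wy": 0,"wz": 0},{"x": -0.4,"y": 0.4,"z": 0.2,"wx": 0,"wy": 0,"wz": 0},{"x": -0.52,"y": 0.52,"z": 0.26,"wx": 0,"wy": 0,"wz": 0},{"x": -0.52,"y": 0.52,"z": 0.26,"wx": 0,"wy": 0,"wz": 0},{"x": -0.52,"y": 0.52,"z": 0.26,"wx": 0,"wy": 0,"wz": 0}]'

```text
t: 2.92
eef_pos: [0.5024, 0.2447, 0.2484]
tool_rot: [0.0, 0.717, 0.697, -0.001]
contact_force: [-0.7, 0.3, 0.5]
gripper_width: 0.997
```

```bash
python3 - <<'E'
from w import *
r=look('w2',['tray_handle','keeper'])
o,d=r['tray_handle'];print(o+d*(.11-o[2])/d[2])
np.savez('w2',K=r['K'],E=r['E'])
for x in (-.05,0,.05):print(proj('wrist',[.503+.0314*x,.246+x,.11]))
plan([.503,.246,.098],-1.8)
E
```

```text
tray_handle [254.2 174.4] 0.59
keeper [254.5 156. ] 0.93
[0.5004 0.2533 0.11  ]
[257.1189 237.3297]
[257.6667 183.3164]
[258.2678 124.0448]
t 3.07 pos [0.5009 0.2485 0.2495] yaw -1.2986562453880786
shift [-0.0131  0.011   0.7576] turn [-0.     -0.0003  0.0028] mm 151.56592168354442 deg 0.5038068141362666
```

View pics/w2.png

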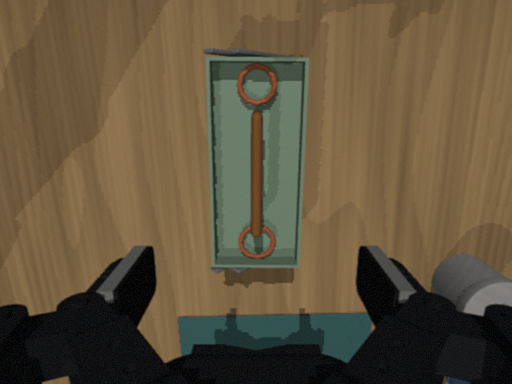

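Emit:
jog_arm --plan '[{"x": 0.0075,"y": 0.006,"z": 0,"wx": 0,"wy": 0,"wz": 0.003},{"x": 0.0075,"y": 0.006,"z": 0.1,"wx": 0,"wy": 0,"wz": 0.003},{"x": 0.0075,"y": 0.006,"z": 0.2,"wx": 0,"wy": 0,"wz": 0.003},{"x": 0.0075,"y": 0.006,"z": 0.3,"wx": 0,"wy": 0,"wz": 0.003},{"x": 0.0075,"y": 0.006,"z": 0.4,"wx": 0,"wy": 0,"wz": 0.003},{"x": 0.0075,"y": 0.006,"z": 0.5,"wx": 0,"wy": 0,"wz": 0.003},{"x": 0.0075,"y": 0.006,"z": 0.6,"wx": 0,"wy": 0,"wz": 0.003},{"x": 0.0075,"y": 0.006,"z": 0.7,"wx": 0,"wy": 0,"wz": 0.003},{"x": 0.0075,"y": 0.006,"z": 0.76,"wx": 0,"wy": 0,"wz": 0.003},{"x": 0.0075,"y": 0.006,"z": 0.79,"wx": 0,"wy": 0,"wz": 0.003},{"x": 0.0075,"y": 0.006,"z": 0.79,"wx": 0,"wy": 0,"wz": 0.003},{"x": 0.0075,"y": 0.006,"z": 0.79,"wx": 0,"wy": 0,"wz": 0.003}]' --hand -0.5

```text
t: 4.07
eef_pos: [0.5024, 0.2508, 0.0922]
tool_rot: [-0.0, 0.718, 0.696, 0.001]
contact_force: [0.5, 0.1, -0.5]
gripper_width: 0.25
```

```bash
python3 - <<'E'
from w import *
r=look('w3',['tray_handle'])
o=monitor.get_obs();print(o['contact_force'],o['gripper_width'])
plan([.502,.25,.091],-1.8)
y=np.radians(-1.8);x=np.array([np.cos(y),np.sin(y),0])
E
```

```text
tray_handle [255.  275.5] 0.82
[ 0.2003 -0.456  -0.8344] 0.24853689728763806
t 4.17 pos [0.5028 0.2507 0.0927] yaw -1.8316742210540715
shift [-0.0038 -0.0041  0.0086] turn [ 0.0005 -0.0007 -0.0002] mm 2.0631629073501823 deg 0.15892961501860556
```

View pics/w3.png

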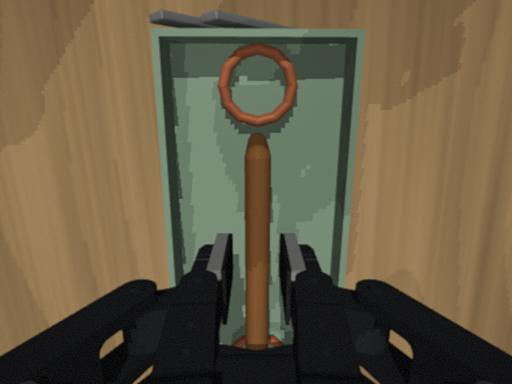

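Emit:
jog_arm --plan '[{"x": 0,"y": 0.05,"z": -0.02,"wx": 0,"wy": 0,"wz": 0},{"x": 0,"y": 0.1,"z": -0.055,"wx": 0,"wy": 0,"wz": 0},{"x": 0,"y": 0.15,"z": -0.08,"wx": 0,"wy": 0,"wz": 0},{"x": 0,"y": 0.2,"z": -0.1,"wx": 0,"wy": 0,"wz": 0},{"x": 0,"y": 0.25,"z": -0.11,"wx": 0,"wy": 0,"wz": 0},{"x": 0,"y": 0.3,"z": -0.117,"wx": 0,"wy": 0,"wz": 0},{"x": 0,"y": 0.36,"z": -0.113,"wx": 0,"wy": 0,"wz": 0},{"x": 0,"y": 0.41,"z": -0.103,"wx": 0,"wy": 0,"wz": 0},{"x": 0,"y": 0.46,"z": -0.087,"wx": 0,"wy": 0,"wz": 0},{"x": 0,"y": 0.51,"z": -0.064,"wx": 0,"wy": 0,"wz": 0},{"x": 0,"y": 0.56,"z": -0.035,"wx": 0,"wy": 0,"wz": 0},{"x": 0,"y": 0.59,"z": 0,"wx": 0,"wy": 0,"wz": 0}]'

```text
t: 5.17
eef_pos: [0.6223, 0.2466, 0.0923]
tool_rot: [0.0, 0.719, 0.695, 0.001]
contact_force: [-11.9, 0.1, 11.4]
gripper_width: 0.253
```

Emit:
jog_arm --plan '[{"x": 0,"y": 0.01,"z": 0,"wx": 0,"wy": 0,"wz": 0},{"x": 0,"y": 0.01,"z": 0,"wx": 0,"wy": 0,"wz": 0},{"x": 0,"y": 0.01,"z": 0,"wx": 0,"wy": 0,"wz": 0}]'

```text
t: 5.42
eef_pos: [0.6218, 0.2463, 0.0902]
tool_rot: [-0.002, 0.718, 0.696, -0.001]
contact_force: [-5.5, -0.4, -1.3]
gripper_width: 0.249
```

```bash
python3 - <<'E'
from w import *
r=look('w4',['tray_handle'])
o=monitor.get_obs();print(o['contact_force'],o['gripper_width'],o['t'])
cv2.imwrite('pics/top4.png',cams.read_camera('top')[...,::-1]);cv2.imwrite('pics/side4.png',cams.read_camera('side')[...,::-1])
h=[finder.place_of(c,'tray_handle')[0] for c in('side','top')];print(h,tri([ray(c,x['location']) for c,x in zip(('side','top'),h)]))
for t in ['empty_seat','full_seat','white_egg']:
    print(t,[[(c,np.round(x['location'],1),round(x['confidence'],2)) for x in finder.place_of(c,t)[:2]] for c in('side','top')])
s=cv2.imread('pics/side4.png');t=cv2.imread('pics/top4.png')
cv2.imwrite('pics/d.png',np.hstack([cv2.resize(s[210:360,200:350],(390,390),interpolation=2),cv2.resize(t[170:320,70:220],(390,390),interpolation=2)]))
E
```

```text
tray_handle [239.6 276.8] 0.63
[-5.2038 -0.4413 -1.4677] 0.2500868654702727 5.5167
[{'location': [248.6, 262.7], 'confidence': 0.78}, {'location': [140.0, 187.3], 'confidence': 0.76}] [0.6168 0.2397 0.1114]
empty_seat [[('side', array([300.6, 309.8]), 0.78), ('side', array([302.7, 280.3]), 0.38)], [('top', array([128.1, 235.8]), 0.81)]]
full_seat [[('side', array([304.3, 279.4]), 0.96)], [('top', array([162.2, 232.8]), 0.63)]]
white_egg [[('side', array([302.7, 278.3]), 0.93)], [('top', array([165.4, 233.7]), 0.64), ('top', array([138.3, 191.1]), 0.36)]]
```

View pics/d.png

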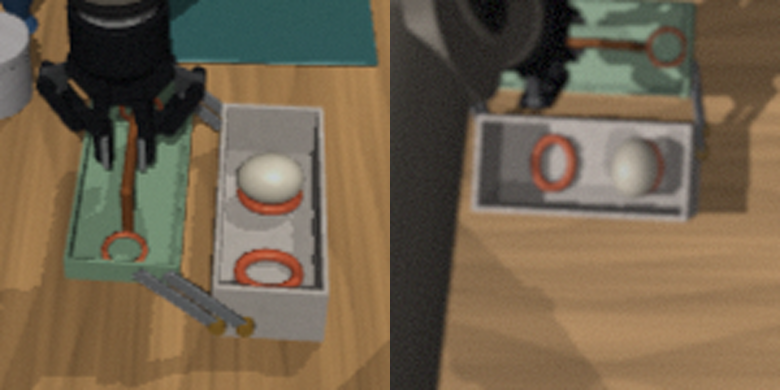

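Emit:
jog_arm --plan '[{"x": 0,"y": -0.02,"z": -0.1,"wx": 0,"wy": 0,"wz": 0},{"x": 0,"y": -0.02,"z": -0.25,"wx": 0,"wy": 0,"wz": 0},{"x": 0,"y": -0.02,"z": -0.4,"wx": 0,"wy": 0,"wz": 0},{"x": 0,"y": -0.15,"z": -0.6,"wx": 0,"wy": 0,"wz": 0},{"x": 0,"y": -0.3,"z": -0.8,"wx": 0,"wy": 0,"wz": 0},{"x": 0,"y": -0.45,"z": -0.9,"wx": 0,"wy": 0,"wz": 0},{"x": 0,"y": -0.59,"z": -0.9,"wx": 0,"wy": 0,"wz": 0},{"x": 0,"y": -0.59,"z": -0.9,"wx": 0,"wy": 0,"wz": 0},{"x": 0,"y": -0.59,"z": -0.9,"wx": 0,"wy": 0,"wz": 0},{"x": 0,"y": -0.59,"z": -0.9,"wx": 0,"wy": 0,"wz": 0}]' --hand 1

```text
t: 6.85
eef_pos: [0.5051, 0.25, 0.2706]
tool_rot: [-0.001, 0.718, 0.696, -0.001]
contact_force: [-0.0, 0.5, 0.5]
gripper_width: 1.005
```

```bash
python3 - <<'E'
from w import *
r=look('w5',['tray_handle','keeper','empty_seat','full_seat','white_egg','mat'])
S={'empty_seat':((300.6,309.8),(128.1,235.8)),'full_seat':((304.3,279.4),(162.2,232.8)),'white_egg':((302.7,278.3),(165.4,233.7))}
for k,(s,t) in S.items():
    rr=[ray('side',s),ray('top',t)];print(k,tri(rr),'top',at_z('top',t,.029),'side',at_z('side',s,.029))
    if k in r:
        o,d=r[k];print('  wrist',o+d*(.029-o[2])/d[2],'all',tri(rr+[r[k]]))
plan([.455,-.31,.30],-3.4)
E
```

```text
tray_handle [372.6 176.7] 0.91
keeper [251.6 158.5] 0.84
empty_seat [253.7 123.2] 0.82
white_egg [253.1 195.2] 0.84
mat [272.8 354.6] 0.64
empty_seat [0.5038 0.2923 0.0281] top [0.4969 0.292  0.029 ] side [0.5109 0.2935 0.029 ]
  wrist [0.5042 0.2904 0.029 ] all [0.5039 0.2915 0.028 ]
full_seat [0.503  0.2082 0.0274] top [0.5053 0.2077 0.029 ] side [0.5009 0.2095 0.029 ]
white_egg [0.5034 0.2012 0.0231] top [0.5031 0.1998 0.029 ] side [0.5043 0.2064 0.029 ]
  wrist [0.5003 0.2071 0.029 ] all [0.5023 0.2026 0.0224]
t 7.2 pos [0.5049 0.2497 0.2701] yaw -1.875166890212813
shift [-2.8054 -0.1584 -0.1473] turn [-0.0012  0.0002  0.0085] mm 562.7452011938927 deg 1.5396804666977346
```

View pics/w5.png

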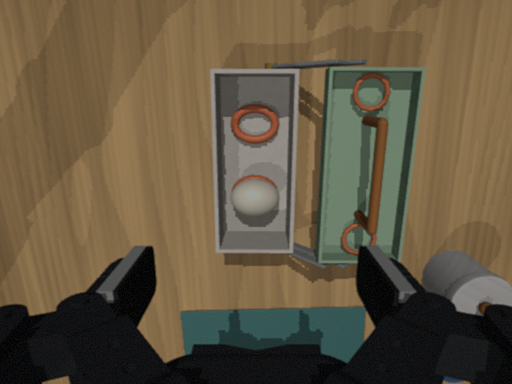

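```bash
python3 - <<'E'
from w import *
from scipy.optimize import least_squares
K,E=cal('wrist')
px=np.array([(211.5,70.5),(299,70),(295,253),(217,253)]);c=np.array([(-44,99),(44,99),(44,-99),(-44,-99)])/1000
def f(p):
    s,co=np.sin(p[2]),np.cos(p[2]);return np.concatenate([proj('wrist',[p[0]+co*a-s*b,p[1]+s*a+co*b,.06])-q for (a,b),q in zip(c,px)])
r=least_squares(f,[.503,.248,-.03]);print(r.x,np.degrees(r.x[2]),r.fun)
s,co=np.sin(r.x[2]),np.cos(r.x[2])
print('empty',r.x[0]-s*.042,r.x[1]+co*.042)
print('ring',at_z('wrist',(255,123),.012),'egg',at_z('wrist',(255.5,197),.029))
E
```

```text
[ 0.5045  0.2454 -0.0292] -1.6721811254850456 [-1.0318 -0.6317  1.0294 -0.5258 -0.4423  0.7239  0.4413  0.9015]
empty 0.505737148117328 0.2874268381556295
ring [0.5051 0.2896 0.012 ] egg [0.5029 0.2049 0.029 ]
```

Emit:
jog_arm --plan '[{"x": -0.15,"y": 0,"z": -0.03,"wx": 0,"wy": 0,"wz": 0},{"x": -0.3,"y": 0,"z": -0.07,"wx": 0,"wy": 0,"wz": 0},{"x": -0.5,"y": -0.02,"z": -0.1,"wx": 0,"wy": 0,"wz": 0},{"x": -0.7,"y": -0.05,"z": -0.15,"wx": 0,"wy": 0,"wz": 0},{"x": -0.9,"y": -0.06,"z": -0.15,"wx": 0,"wy": 0,"wz": 0},{"x": -1,"y": -0.06,"z": -0.15,"wx": 0,"wy": 0,"wz": 0}]'

```text
t: 7.7
eef_pos: [0.4861, 0.0448, 0.301]
tool_rot: [-0.001, 0.721, 0.693, -0.001]
contact_force: [0.5, -0.3, 0.3]
gripper_width: 1.002
```

Emit:
jog_arm --plan '[{"x": -0.2,"y": 0,"z": 0,"wx": 0,"wy": 0,"wz": 0},{"x": -0.4,"y": 0,"z": 0,"wx": 0,"wy": 0,"wz": 0},{"x": -0.6,"y": -0.02,"z": 0,"wx": 0,"wy": 0,"wz": 0},{"x": -0.8,"y": -0.04,"z": 0,"wx": 0,"wy": 0,"wz": 0.008},{"x": -1,"y": -0.06,"z": 0,"wx": 0,"wy": 0,"wz": 0.008}]'

```text
t: 8.12
eef_pos: [0.4659, -0.1569, 0.3014]
tool_rot: [-0.0, 0.73, 0.684, -0.001]
contact_force: [0.5, 0.6, 0.1]
gripper_width: 1.002
```

```bash
python3 - <<'E'
from w import *
plan([.455,-.29,.27],-3.4)
print(monitor.get_obs()['q'])
E
```

```text
t 8.12 pos [ 0.4659 -0.1569  0.3014] yaw -3.732460115470519
shift [-0.6675 -0.0107  0.1577] turn [-0.0006  0.0003 -0.0018] mm 137.1975860789581 deg 0.35512605649626344
[-0.4085  0.1034  0.6658  1.9263 -0.0689  1.1365  0.2187]
```

Emit:
jog_arm --plan '[{"x": -0.2,"y": 0,"z": 0.05,"wx": 0,"wy": 0,"wz": 0},{"x": -0.4,"y": -0.01,"z": 0.1,"wx": 0,"wy": 0,"wz": 0},{"x": -0.58,"y": -0.01,"z": 0.16,"wx": 0,"wy": 0,"wz": 0},{"x": -0.67,"y": -0.01,"z": 0.16,"wx": 0,"wy": 0,"wz": 0},{"x": -0.67,"y": -0.01,"z": 0.16,"wx": 0,"wy": 0,"wz": 0},{"x": -0.67,"y": -0.01,"z": 0.16,"wx": 0,"wy": 0,"wz": 0},{"x": -0.67,"y": -0.01,"z": 0.16,"wx": 0,"wy": 0,"wz": 0}]'

```text
t: 8.7
eef_pos: [0.4556, -0.2896, 0.2694]
tool_rot: [-0.001, 0.729, 0.684, -0.001]
contact_force: [-0.3, 0.4, -0.2]
gripper_width: 0.998
```

```bash
cat > egg.py <<'E'
from w import *
def eggmask(im,rng=((0,60,50),(14,255,255))):
    hsv=cv2.cvtColor(im,cv2.COLOR_BGR2HSV);m=cv2.inRange(hsv,*rng)
    return m
def ell(path,c,rad=60):
    im=cv2.imread(path);m=eggmask(im);k=np.zeros_like(m);cv2.circle(k,(int(c[0]),int(c[1])),rad,255,-1);m&=k
    m=cv2.morphologyEx(m,cv2.MORPH_OPEN,np.ones((3,3)))
    cs=max(cv2.findContours(m,0,2)[0],key=cv2.contourArea);return cv2.fitEllipse(cv2.convexHull(cs))
E
python3 - <<'E'
from egg import *
r=look('w6',['egg','narrow_tin'])
print(np.array(monitor.get_obs()['eef_pos']))
l=[finder.place_of(c,'egg') for c in('side','top')];print(l)
o,d=r['egg'];print('wrist',o+d*(.025-o[2])/d[2])
c=finder.place_of('wrist','egg')[0]['location'];e=ell('pics/w6.png',c);print(e,at_z('wrist',e[0],.025))
print(tri([r['egg'],ray('top',(372.8,257.2))]),'top',at_z('top',(372.8,257.2),.025))
e=ell('pics/top0.png',(372.8,257.2),25);print(e,at_z('top',e[0],.025))
E
```

```text
egg [251.8 175.2] 0.93
narrow_tin [268.2 170.1] 0.98
[ 0.4558 -0.289   0.2697]
[[{'location': [316.4, 151.8], 'confidence': 0.59}], [{'location': [372.0, 258.4], 'confidence': 0.7}]]
wrist [ 0.4503 -0.3078  0.025 ]
((253.15635681152344, 175.98696899414062), (36.705020904541016, 49.19332504272461), 90.24646759033203) [ 0.4515 -0.3096  0.025 ]
[ 0.4511 -0.3088  0.0283] top [ 0.4515 -0.3114  0.025 ]
((373.1429138183594, 257.548828125), (17.520626068115234, 23.499479293823242), 1.2074172496795654) [ 0.4507 -0.3122  0.025 ]
```

View pics/w6.png

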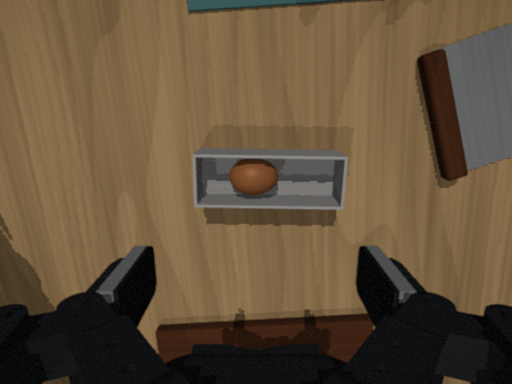

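```bash
python3 - <<'E'
from w import *
plan([.451,-.310,.006],-3.4)
f=lambda x,y:at_z('wrist',(x,y),.05)
for p in [(193,150),(347,151),(343,208),(197,207)]:print(f(*p))
E
```

```text
t 9.0 pos [ 0.4556 -0.2896  0.2697] yaw -3.638453281758536
shift [-0.1024 -0.0143  1.3188] turn [-0.0005  0.0002 -0.0013] mm 264.56534155610274 deg 0.25439218856750573
[ 0.3895 -0.2713  0.05  ]
[ 0.5546 -0.2829  0.05  ]
[ 0.5507 -0.3472  0.05  ]
[ 0.3866 -0.3356  0.05  ]
```

Emit:
jog_arm --plan '[{"x": -0.1,"y": -0.014,"z": 0.1,"wx": 0,"wy": 0,"wz": 0},{"x": -0.1,"y": -0.014,"z": 0.25,"wx": 0,"wy": 0,"wz": 0},{"x": -0.1,"y": -0.014,"z": 0.4,"wx": 0,"wy": 0,"wz": 0},{"x": -0.1,"y": -0.014,"z": 0.55,"wx": 0,"wy": 0,"wz": 0},{"x": -0.1,"y": -0.014,"z": 0.7,"wx": 0,"wy": 0,"wz": 0},{"x": -0.1,"y": -0.014,"z": 0.85,"wx": 0,"wy": 0,"wz": 0},{"x": -0.1,"y": -0.014,"z": 0.85,"wx": 0,"wy": 0,"wz": 0},{"x": -0.1,"y": -0.014,"z": 0.85,"wx": 0,"wy": 0,"wz": 0}]' --hand 0.65

```text
t: 9.67
eef_pos: [0.4505, -0.3089, 0.0992]
tool_rot: [-0.002, 0.729, 0.684, -0.001]
contact_force: [0.1, -0.0, 0.5]
gripper_width: 0.826
```

```bash
python3 - <<'E'
from egg import *
r=look('w7',['egg'])
plan([.451,-.310,.006],-3.4)
c=finder.place_of('wrist','egg')[0]['location'];e=ell('pics/w7.png',c,100);print(e,at_z('wrist',e[0],.025))
E
```

```text
egg [256.2 201.8] 0.64
t 9.77 pos [ 0.4522 -0.3102  0.1014] yaw -3.638852057893427
shift [ 0.0012 -0.0063  0.4772] turn [ 0.0002  0.0005 -0.0013] mm 95.44542221209721 deg 0.2575013023250597
((256.375244140625, 204.3163604736328), (64.24393463134766, 86.53120422363281), 88.52361297607422) [ 0.4535 -0.312   0.025 ]
```

View pics/w7.png

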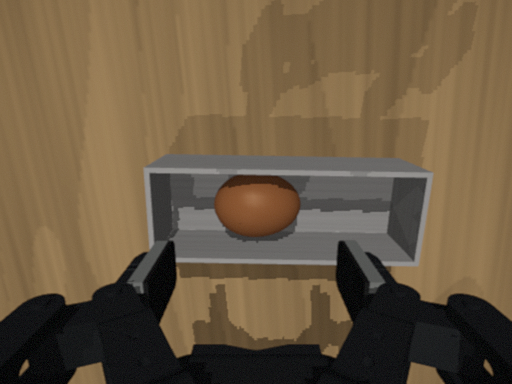

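Emit:
jog_arm --plan '[{"x": -0.003,"y": 0.003,"z": 0.08,"wx": 0,"wy": 0,"wz": 0},{"x": -0.003,"y": 0.003,"z": 0.16,"wx": 0,"wy": 0,"wz": 0},{"x": -0.003,"y": 0.003,"z": 0.24,"wx": 0,"wy": 0,"wz": 0},{"x": -0.003,"y": 0.003,"z": 0.32,"wx": 0,"wy": 0,"wz": 0},{"x": -0.003,"y": 0.003,"z": 0.38,"wx": 0,"wy": 0,"wz": 0},{"x": -0.003,"y": 0.003,"z": 0.42,"wx": 0,"wy": 0,"wz": 0},{"x": -0.003,"y": 0.003,"z": 0.45,"wx": 0,"wy": 0,"wz": 0},{"x": -0.003,"y": 0.003,"z": 0.47,"wx": 0,"wy": 0,"wz": 0},{"x": -0.003,"y": 0.003,"z": 0.47,"wx": 0,"wy": 0,"wz": 0},{"x": -0.003,"y": 0.003,"z": 0.47,"wx": 0,"wy": 0,"wz": 0}]'

```text
t: 10.65
eef_pos: [0.4535, -0.3113, 0.0082]
tool_rot: [0.002, 0.729, 0.684, 0.0]
contact_force: [0.6, -0.3, -0.6]
gripper_width: 0.823
```

Emit:
jog_arm --plan '[{"x": 0,"y": 0,"z": 0,"wx": 0,"wy": 0,"wz": 0},{"x": 0,"y": 0,"z": 0,"wx": 0,"wy": 0,"wz": 0},{"x": 0,"y": 0,"z": 0,"wx": 0,"wy": 0,"wz": 0},{"x": 0,"y": 0,"z": 0,"wx": 0,"wy": 0,"wz": 0},{"x": 0,"y": 0,"z": 0,"wx": 0,"wy": 0,"wz": 0},{"x": 0,"y": 0,"z": 0,"wx": 0,"wy": 0,"wz": 0}]' --hand -0.2 --grip_force 25

```text
t: 11.15
eef_pos: [0.4539, -0.3117, 0.0088]
tool_rot: [0.002, 0.729, 0.684, 0.0]
contact_force: [-0.2, 0.3, 6.9]
gripper_width: 0.656
```

Emit:
jog_arm --plan '[{"x": 0,"y": 0,"z": -0.01,"wx": 0,"wy": 0,"wz": 0},{"x": 0,"y": 0,"z": -0.02,"wx": 0,"wy": 0,"wz": 0},{"x": 0,"y": 0,"z": -0.03,"wx": 0,"wy": 0,"wz": 0},{"x": 0,"y": 0,"z": -0.04,"wx": 0,"wy": 0,"wz": 0},{"x": 0,"y": 0,"z": -0.05,"wx": 0,"wy": 0,"wz": 0},{"x": 0,"y": 0,"z": -0.05,"wx": 0,"wy": 0,"wz": 0},{"x": 0,"y": 0,"z": -0.05,"wx": 0,"wy": 0,"wz": 0}]'

```text
t: 11.73
eef_pos: [0.4539, -0.3117, 0.0189]
tool_rot: [0.002, 0.729, 0.684, 0.0]
contact_force: [0.4, 0.0, -0.1]
gripper_width: 0.657
```

```bash
python3 - <<'E'
from egg import *
r=look('w8',['egg'])
o=monitor.get_obs();print(o['contact_force'],o['gripper_width'])
plan([.451,-.310,.15],-3.4)
e=ell('pics/w8.png',(256,270),120);print(e)
E
```

```text
egg [253.9 260. ] 0.77
[ 0.251  -0.3071 -0.6329] 0.6625672500359181
t 11.83 pos [ 0.4539 -0.3116  0.0187] yaw -3.6451488152491307
shift [ 0.0057 -0.0127 -0.6563] turn [ 0.001   0.0008 -0.0014] mm 131.29197363610447 deg 0.33848729580312426
((254.66290283203125, 265.6352844238281), (108.44110870361328, 141.8900604248047), 87.5865707397461)
```

View pics/w8.png

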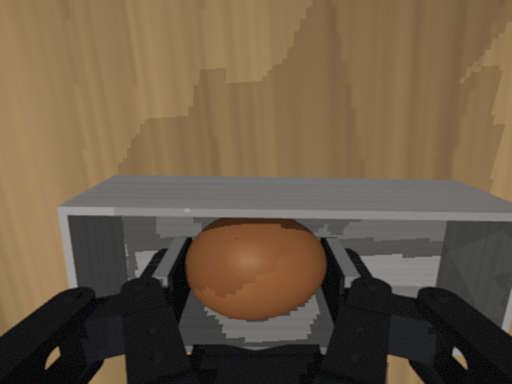

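Emit:
jog_arm --plan '[{"x": 0,"y": 0,"z": -0.05,"wx": 0,"wy": 0,"wz": 0},{"x": 0,"y": 0,"z": -0.13,"wx": 0,"wy": 0,"wz": 0},{"x": 0,"y": 0,"z": -0.23,"wx": 0,"wy": 0,"wz": 0},{"x": 0,"y": 0,"z": -0.33,"wx": 0,"wy": 0,"wz": 0},{"x": 0.05,"y": 0,"z": -0.43,"wx": 0,"wy": 0,"wz": 0},{"x": 0.15,"y": 0.03,"z": -0.48,"wx": 0,"wy": 0,"wz": 0},{"x": 0.28,"y": 0.08,"z": -0.5,"wx": 0,"wy": 0,"wz": 0},{"x": 0.41,"y": 0.13,"z": -0.5,"wx": 0,"wy": 0,"wz": 0},{"x": 0.55,"y": 0.18,"z": -0.5,"wx": 0,"wy": 0,"wz": 0},{"x": 0.7,"y": 0.23,"z": -0.5,"wx": 0,"wy": 0,"wz": 0},{"x": 0.85,"y": 0.28,"z": -0.5,"wx": 0,"wy": 0,"wz": 0},{"x": 1,"y": 0.33,"z": -0.5,"wx": 0,"wy": 0,"wz": 0}]'

```text
t: 12.83
eef_pos: [0.5325, -0.1146, 0.1192]
tool_rot: [0.002, 0.729, 0.684, 0.0]
contact_force: [0.7, 0.7, 0.2]
gripper_width: 0.658
```

```bash
python3 - <<'E'
from egg import *
t=cv2.imread('pics/top0.png');h=cv2.cvtColor(t,cv2.COLOR_BGR2HSV)
m=cv2.inRange(h,(80,80,40),(100,255,255));c=max(cv2.findContours(m,0,2)[0],key=cv2.contourArea);b=cv2.minAreaRect(c)
print(b,at_z('top',b[0],.004),[at_z('top',p,.004)[:2] for p in cv2.boxPoints(b)])
o=monitor.get_obs();print(o['contact_force'],o['gripper_width'])
plan([.52,.03,.10],-2)
E
```

```text
((265.9360046386719, 227.3520050048828), (61.081626892089844, 100.45972442626953), 0.8425242304801941) [ 0.5207 -0.0481  0.004 ] [array([0.3948, 0.0292]), array([0.648 , 0.0288]), array([ 0.6473, -0.1258]), array([ 0.3946, -0.1243])]
[0.6969 0.6998 0.197 ] 0.6584468290541805
t 12.83 pos [ 0.5325 -0.1146  0.1192] yaw -3.66875135226597
shift [ 0.7177 -0.1088  0.0941] turn [ 0.0012  0.0007 -0.0093] mm 146.39194656060045 deg 1.6870100340375045
```

Emit:
jog_arm --plan '[{"x": 0.12,"y": -0.03,"z": 0,"wx": 0,"wy": 0,"wz": 0},{"x": 0.24,"y": -0.06,"z": 0.05,"wx": 0,"wy": 0,"wz": 0},{"x": 0.33,"y": -0.08,"z": 0.12,"wx": 0,"wy": 0,"wz": 0},{"x": 0.35,"y": -0.085,"z": 0.2,"wx": 0,"wy": 0,"wz": 0},{"x": 0.35,"y": -0.085,"z": 0.28,"wx": 0,"wy": 0,"wz": 0},{"x": 0.35,"y": -0.085,"z": 0.36,"wx": 0,"wy": 0,"wz": 0},{"x": 0.35,"y": -0.085,"z": 0.43,"wx": 0,"wy": 0,"wz": 0},{"x": 0.35,"y": -0.085,"z": 0.48,"wx": 0,"wy": 0,"wz": 0},{"x": 0.35,"y": -0.085,"z": 0.51,"wx": 0,"wy": 0,"wz": 0},{"x": 0.35,"y": -0.085,"z": 0.52,"wx": 0,"wy": 0,"wz": 0},{"x": 0.35,"y": -0.085,"z": 0.52,"wx": 0,"wy": 0,"wz": 0},{"x": 0.35,"y": -0.085,"z": 0.52,"wx": 0,"wy": 0,"wz": 0}]'

```text
t: 13.83
eef_pos: [0.5208, -0.044, 0.0156]
tool_rot: [0.002, 0.729, 0.684, 0.001]
contact_force: [-0.7, 0.4, -0.5]
gripper_width: 0.66
```

Emit:
jog_arm --plan '[{"x": 0,"y": 0,"z": 0.01,"wx": 0,"wy": 0,"wz": 0},{"x": 0,"y": 0,"z": 0.01,"wx": 0,"wy": 0,"wz": 0},{"x": 0,"y": 0,"z": 0.01,"wx": 0,"wy": 0,"wz": 0}]'

```text
t: 14.08
eef_pos: [0.521, -0.0441, 0.0139]
tool_rot: [0.003, 0.729, 0.684, 0.001]
contact_force: [-0.9, -0.7, -1.1]
gripper_width: 0.658
```

Emit:
jog_arm --plan '[{"x": 0,"y": 0,"z": 0.005,"wx": 0,"wy": 0,"wz": 0},{"x": 0,"y": 0,"z": 0.01,"wx": 0,"wy": 0,"wz": 0},{"x": 0,"y": 0,"z": 0.013,"wx": 0,"wy": 0,"wz": 0},{"x": 0,"y": 0,"z": 0.013,"wx": 0,"wy": 0,"wz": 0},{"x": 0,"y": 0,"z": 0.013,"wx": 0,"wy": 0,"wz": 0}]'

```text
t: 14.5
eef_pos: [0.521, -0.0441, 0.0112]
tool_rot: [0.003, 0.729, 0.684, 0.001]
contact_force: [-0.3, -0.6, -1.0]
gripper_width: 0.662
```

Emit:
jog_arm --plan '[{"x": 0,"y": 0,"z": 0.005,"wx": 0,"wy": 0,"wz": 0},{"x": 0,"y": 0,"z": 0.005,"wx": 0,"wy": 0,"wz": 0},{"x": 0,"y": 0,"z": 0.005,"wx": 0,"wy": 0,"wz": 0}]'

```text
t: 14.75
eef_pos: [0.5209, -0.0441, 0.0102]
tool_rot: [0.002, 0.729, 0.684, 0.001]
contact_force: [0.5, 0.1, -0.2]
gripper_width: 0.66
```

Emit:
jog_arm --plan '[{"x": 0,"y": 0,"z": 0.005,"wx": 0,"wy": 0,"wz": 0},{"x": 0,"y": 0,"z": 0.005,"wx": 0,"wy": 0,"wz": 0},{"x": 0,"y": 0,"z": 0.005,"wx": 0,"wy": 0,"wz": 0}]'

```text
t: 15.0
eef_pos: [0.521, -0.0442, 0.0097]
tool_rot: [0.002, 0.73, 0.684, 0.001]
contact_force: [-2.0, 0.3, 7.8]
gripper_width: 0.66
```

Emit:
jog_arm --plan '[{"x": 0,"y": 0,"z": 0.003,"wx": 0,"wy": 0,"wz": 0},{"x": 0,"y": 0,"z": 0.003,"wx": 0,"wy": 0,"wz": 0},{"x": 0,"y": 0,"z": 0.003,"wx": 0,"wy": 0,"wz": 0}]'

```text
t: 15.25
eef_pos: [0.5211, -0.0442, 0.0098]
tool_rot: [0.002, 0.73, 0.684, 0.001]
contact_force: [-2.2, 0.5, 8.1]
gripper_width: 0.659
```

Emit:
jog_arm --plan '[{"x": 0,"y": 0,"z": -0.001,"wx": 0,"wy": 0,"wz": 0},{"x": 0,"y": 0,"z": -0.001,"wx": 0,"wy": 0,"wz": 0},{"x": 0,"y": 0,"z": -0.001,"wx": 0,"wy": 0,"wz": 0},{"x": 0,"y": 0,"z": -0.001,"wx": 0,"wy": 0,"wz": 0}]' --hand 0.7

```text
t: 15.58
eef_pos: [0.521, -0.0442, 0.0099]
tool_rot: [0.002, 0.73, 0.684, 0.001]
contact_force: [0.4, 0.7, -0.0]
gripper_width: 0.851
```

```bash
python3 - <<'E'
from egg import *
for i in range(2):
    r=look(f'w9{i}',['egg']);e=ell(f'pics/w9{i}.png',(256,265),120);print(e,at_z('wrist',e[0],.026),at_z('wrist',r and e[0],.026))
o=monitor.get_obs();print(o['t'],o['contact_force'],o['gripper_width'])
plan([.52,-.044,.16],0)
E
```

```text
egg [254.4 258. ] 0.57
((254.34507751464844, 265.4530944824219), (109.50950622558594, 140.63052368164062), 87.69425201416016) [ 0.5209 -0.0425  0.026 ] [ 0.5209 -0.0425  0.026 ]
egg [254.5 262.5] 0.82
((254.3849334716797, 265.3872985839844), (109.48486328125, 140.66590881347656), 87.71826934814453) [ 0.5209 -0.0425  0.026 ] [ 0.5209 -0.0425  0.026 ]
15.7833 [ 0.2215 -0.2511  0.3265] 0.8511750038839752
t 15.78 pos [ 0.521  -0.0442  0.0099] yaw -3.7161131422740024
shift [-0.0001 -0.0014 -0.7507] turn [ 0.0015  0.0003 -0.0206] mm 150.14994766073758 deg 3.726957767057668
```

Emit:
jog_arm --plan '[{"x": 0,"y": 0,"z": -0.06,"wx": 0,"wy": 0,"wz": 0},{"x": 0,"y": 0,"z": -0.2,"wx": 0,"wy": 0,"wz": 0},{"x": 0,"y": 0,"z": -0.35,"wx": 0,"wy": 0,"wz": 0},{"x": 0,"y": 0,"z": -0.5,"wx": 0,"wy": 0,"wz": -0.03},{"x": 0,"y": 0,"z": -0.65,"wx": 0,"wy": 0,"wz": -0.07},{"x": 0,"y": 0,"z": -0.75,"wx": 0,"wy": 0,"wz": -0.11},{"x": 0,"y": 0,"z": -0.75,"wx": 0,"wy": 0,"wz": -0.15},{"x": 0,"y": 0,"z": -0.75,"wx": 0,"wy": 0,"wz": -0.19},{"x": 0,"y": 0,"z": -0.75,"wx": 0,"wy": 0,"wz": -0.23},{"x": 0,"y": 0,"z": -0.75,"wx": 0,"wy": 0,"wz": -0.27},{"x": 0,"y": 0,"z": -0.75,"wx": 0,"wy": 0,"wz": -0.31},{"x": 0,"y": 0,"z": -0.75,"wx": 0,"wy": 0,"wz": -0.35}]'

```text
t: 16.78
eef_pos: [0.5201, -0.0443, 0.1607]
tool_rot: [0.003, 0.265, 0.964, 0.0]
contact_force: [-0.8, 0.2, -0.6]
gripper_width: 0.855
```

Emit:
jog_arm --plan '[{"x": 0,"y": 0,"z": 0,"wx": 0,"wy": 0,"wz": -0.04},{"x": 0,"y": 0,"z": 0,"wx": 0,"wy": 0,"wz": -0.08},{"x": 0,"y": 0,"z": 0,"wx": 0,"wy": 0,"wz": -0.12},{"x": 0,"y": 0,"z": 0,"wx": 0,"wy": 0,"wz": -0.15},{"x": 0,"y": 0,"z": 0,"wx": 0,"wy": 0,"wz": -0.15},{"x": 0,"y": 0,"z": 0,"wx": 0,"wy": 0,"wz": -0.15},{"x": 0,"y": 0,"z": 0,"wx": 0,"wy": 0,"wz": -0.15}]'

```text
t: 17.37
eef_pos: [0.5201, -0.0445, 0.1611]
tool_rot: [0.003, 0.034, 0.999, -0.001]
contact_force: [-0.3, -0.7, -0.3]
gripper_width: 0.849
```

```bash
python3 - <<'E'
from egg import *
r=look('w10',['egg'])
e=ell('pics/w10.png',finder.place_of('wrist','egg')[0]['location'],90);print(e,at_z('wrist',e[0],.026))
l=finder.place_of('top','egg')
cams.read_camera('top');l=finder.place_of('top','egg');print(l and at_z('top',l[0]['location'],.026))
cams.read_camera('side');m=finder.place_of('side','egg');print(m and at_z('side',m[0]['location'],.026))
if l and m:print(tri([ray('top',l[0]['location']),ray('side',m[0]['location']),r['egg']]))
o=monitor.get_obs();print(o['t'],o['q'],o['gripper_width'])
plan([.521,-.043,.014],86.3)
E
```

```text
egg [258.5 179.2] 0.93
((259.22650146484375, 180.84573364257812), (51.75650405883789, 66.42774963378906), 178.30868530273438) [ 0.5204 -0.042   0.026 ]
[]
[ 0.5196 -0.0337  0.026 ]
17.7667 [-0.3029  0.3166  0.3232  2.0104 -0.1325  0.8291  1.6006] 0.8517111332369847
t 17.77 pos [ 0.5201 -0.0443  0.1607] yaw 86.28782032076295
shift [0.     0.0074 0.7335] turn [-0.0004  0.0017 -0.0001] mm 146.69849029815362 deg 0.31137383348905945
```

Emit:
jog_arm --plan '[{"x": 0,"y": 0.011,"z": 0.1,"wx": 0,"wy": 0,"wz": 0},{"x": 0,"y": 0.011,"z": 0.2,"wx": 0,"wy": 0,"wz": 0},{"x": 0,"y": 0.011,"z": 0.3,"wx": 0,"wy": 0,"wz": 0},{"x": 0,"y": 0.011,"z": 0.4,"wx": 0,"wy": 0,"wz": 0},{"x": 0,"y": 0.011,"z": 0.5,"wx": 0,"wy": 0,"wz": 0},{"x": 0,"y": 0.011,"z": 0.6,"wx": 0,"wy": 0,"wz": 0},{"x": 0,"y": 0.011,"z": 0.66,"wx": 0,"wy": 0,"wz": 0},{"x": 0,"y": 0.011,"z": 0.71,"wx": 0,"wy": 0,"wz": 0},{"x": 0,"y": 0.011,"z": 0.733,"wx": 0,"wy": 0,"wz": 0},{"x": 0,"y": 0.011,"z": 0.733,"wx": 0,"wy": 0,"wz": 0},{"x": 0,"y": 0.011,"z": 0.733,"wx": 0,"wy": 0,"wz": 0}]'

```text
t: 18.68
eef_pos: [0.5215, -0.0424, 0.0145]
tool_rot: [0.003, 0.032, 0.999, -0.001]
contact_force: [-0.2, 0.4, -0.2]
gripper_width: 0.852
```

```bash
python3 - <<'E'
from egg import *
r=look('w11',['egg'])
e=ell('pics/w11.png',finder.place_of('wrist','egg')[0]['location'],120);print(e,at_z('wrist',e[0],.026))
o=monitor.get_obs();print(o['t'],o['contact_force'],o['gripper_width'])
plan([.521,-.042,.014],86.3)
E
```

```text
egg [253.8 262.1] 0.57
((256.7940368652344, 261.4595947265625), (103.64728546142578, 130.32595825195312), 178.87997436523438) [ 0.521  -0.0422  0.026 ]
18.8333 [-0.5586  0.3788  0.0062] 0.8529814462600611
t 18.83 pos [ 0.5217 -0.0423  0.0149] yaw 86.28381230332917
shift [0.0037 0.0012 0.0047] turn [-0.0003  0.0022 -0.0001] mm 1.2196541182118295 deg 0.3993309787097671
```

Emit:
jog_arm --plan '[{"x": 0,"y": 0,"z": 0,"wx": 0,"wy": 0,"wz": 0},{"x": 0,"y": 0,"z": 0,"wx": 0,"wy": 0,"wz": 0},{"x": 0,"y": 0,"z": 0,"wx": 0,"wy": 0,"wz": 0},{"x": 0,"y": 0,"z": 0,"wx": 0,"wy": 0,"wz": 0},{"x": 0,"y": 0,"z": 0,"wx": 0,"wy": 0,"wz": 0},{"x": 0,"y": 0,"z": 0,"wx": 0,"wy": 0,"wz": 0},{"x": 0,"y": 0,"z": 0,"wx": 0,"wy": 0,"wz": 0},{"x": 0,"y": 0,"z": 0,"wx": 0,"wy": 0,"wz": 0}]' --hand -0.3 --grip_force 20

```text
t: 19.5
eef_pos: [0.5223, -0.0426, 0.0155]
tool_rot: [0.004, 0.033, 0.999, -0.001]
contact_force: [-1.2, -0.7, 6.3]
gripper_width: 0.497
```

Emit:
jog_arm --plan '[{"x": 0,"y": 0,"z": -0.01,"wx": 0,"wy": 0,"wz": 0},{"x": 0,"y": 0,"z": -0.03,"wx": 0,"wy": 0,"wz": 0},{"x": 0,"y": 0,"z": -0.07,"wx": 0,"wy": 0,"wz": 0},{"x": 0,"y": 0,"z": -0.13,"wx": 0,"wy": 0,"wz": 0},{"x": 0,"y": 0,"z": -0.22,"wx": 0,"wy": 0,"wz": 0},{"x": 0,"y": 0,"z": -0.32,"wx": 0,"wy": 0,"wz": 0},{"x": 0,"y": 0,"z": -0.42,"wx": 0,"wy": 0,"wz": 0},{"x": 0,"y": 0,"z": -0.5,"wx": 0,"wy": 0,"wz": 0},{"x": 0,"y": 0,"z": -0.55,"wx": 0,"wy": 0,"wz": 0},{"x": 0,"y": 0,"z": -0.55,"wx": 0,"wy": 0,"wz": 0}]'

```text
t: 20.33
eef_pos: [0.5229, -0.0424, 0.1282]
tool_rot: [0.006, 0.033, 0.999, -0.0]
contact_force: [0.3, -0.4, -0.8]
gripper_width: 0.502
```

```bash
python3 - <<'E'
from egg import *
r=look('w12',['egg'])
e=ell('pics/w12.png',finder.place_of('wrist','egg')[0]['location'],120);o=monitor.get_obs();print(e,at_z('wrist',e[0],o['eef_pos'][2]+.0105))
print(o['t'],o['contact_force'],o['gripper_width'])
plan([.505,.289,.125],88.3)
E
```

```text
egg [254.1 258.8] 0.8
((255.90721130371094, 258.5513000488281), (102.64366149902344, 128.31747436523438), 178.83377075195312) [ 0.519  -0.0425  0.1355]
20.4833 [-0.2244  0.9083 -0.8037] 0.5031465599480716
t 20.48 pos [ 0.5209 -0.0423  0.125 ] yaw 86.2802218427146
shift [ 0.1868  1.6477 -0.0027] turn [-0.0004  0.0023 -0.0112] mm 331.65185232246876 deg 2.062469815327884
```

Emit:
jog_arm --plan '[{"x": 0.01,"y": 0.04,"z": 0,"wx": 0,"wy": 0,"wz": 0},{"x": 0.03,"y": 0.12,"z": -0.03,"wx": 0,"wy": 0,"wz": -0.002},{"x": 0.05,"y": 0.24,"z": -0.05,"wx": 0,"wy": 0,"wz": -0.004},{"x": 0.07,"y": 0.37,"z": -0.05,"wx": 0,"wy": 0,"wz": -0.006},{"x": 0.09,"y": 0.5,"z": -0.05,"wx": 0,"wy": 0,"wz": -0.008},{"x": 0.11,"y": 0.63,"z": -0.05,"wx": 0,"wy": 0,"wz": -0.011},{"x": 0.13,"y": 0.76,"z": -0.05,"wx": 0,"wy": 0,"wz": -0.011},{"x": 0.15,"y": 0.88,"z": -0.05,"wx": 0,"wy": 0,"wz": -0.011},{"x": 0.17,"y": 0.97,"z": -0.05,"wx": 0,"wy": 0,"wz": -0.011},{"x": 0.17,"y": 1,"z": -0.05,"wx": 0,"wy": 0,"wz": -0.011}]'

```text
t: 21.32
eef_pos: [0.498, 0.1636, 0.1334]
tool_rot: [0.002, 0.013, 1.0, -0.0]
contact_force: [0.4, 0.1, -1.2]
gripper_width: 0.497
```

Emit:
jog_arm --plan '[{"x": 0,"y": 0.06,"z": 0,"wx": 0,"wy": 0,"wz": 0},{"x": 0.01,"y": 0.15,"z": 0,"wx": 0,"wy": 0,"wz": 0},{"x": 0.01,"y": 0.25,"z": 0,"wx": 0,"wy": 0,"wz": 0},{"x": 0.01,"y": 0.36,"z": 0,"wx": 0,"wy": 0,"wz": 0},{"x": 0.01,"y": 0.47,"z": 0,"wx": 0,"wy": 0,"wz": 0},{"x": 0.01,"y": 0.56,"z": 0,"wx": 0,"wy": 0,"wz": 0},{"x": 0.01,"y": 0.62,"z": 0,"wx": 0,"wy": 0,"wz": 0},{"x": 0.01,"y": 0.65,"z": 0,"wx": 0,"wy": 0,"wz": 0},{"x": 0.01,"y": 0.65,"z": 0,"wx": 0,"wy": 0,"wz": 0},{"x": 0.01,"y": 0.65,"z": 0,"wx": 0,"wy": 0,"wz": 0}]'

```text
t: 22.15
eef_pos: [0.4994, 0.2924, 0.133]
tool_rot: [0.002, 0.013, 1.0, -0.001]
contact_force: [0.1, -1.6, -1.8]
gripper_width: 0.501
```

```bash
python3 - <<'E'
from egg import *
r=look('w13',['egg','empty_seat','keeper','tray_handle'])
e=ell('pics/w13.png',finder.place_of('wrist','egg')[0]['location'],120);o=monitor.get_obs();print(e,at_z('wrist',e[0],o['eef_pos'][2]+.0105))
cv2.imwrite('pics/s13.png',cams.read_camera('side')[...,::-1])
l=finder.place_of('side','egg');print(l); cams.read_camera('top');print(finder.place_of('top','egg'))
print(o['t'],o['contact_force'],o['gripper_width'],o['q'])
plan([.506,.289,.0185],88.3)
s=cv2.imread('pics/s13.png');w=cv2.imread('pics/w13.png')
cv2.imwrite('pics/e.png',np.hstack([cv2.resize(s[190:350,220:350],(312,384),interpolation=2),w[:, 20:490]]))
E
```

```text
egg [255.5 259.9] 0.86
empty_seat [253.2 195.9] 0.64
keeper [201.2 187.1] 0.74
((254.8140869140625, 241.96900939941406), (102.81085968017578, 168.28018188476562), 177.63082885742188) [0.49   0.2922 0.1439]
[{'location': [306.4, 273.5], 'confidence': 0.59}]
[{'location': [111.1, 238.2], 'confidence': 0.62}]
22.45 [-0.6795  0.5852 -0.2357] 0.4976329329474921 [-0.8121  0.436   0.2212  1.8941 -0.122   0.8213  1.0163]
t 22.65 pos [0.4994 0.2934 0.1334] yaw 88.54039993807658
shift [-0.031  -0.0209  0.5747] turn [-0.0002  0.0015  0.0013] mm 115.17310730218963 deg 0.3674402204983887
```

View pics/e.png

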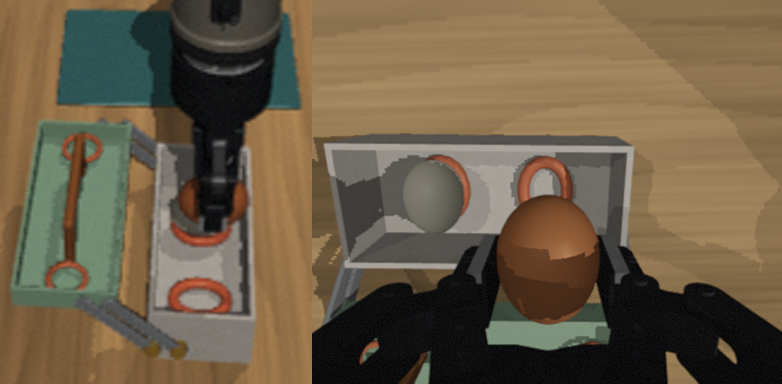

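```bash
python3 - <<'E'
from w import *
from scipy.optimize import least_squares
px=np.array([(34.5,144.5),(340.5,147),(55,267)]);c=np.array([(-44,-99),(-44,99),(44,-99)])/1000
def f(p):
    s,co=np.sin(p[2]),np.cos(p[2]);return np.concatenate([proj('wrist',[p[0]+co*a-s*b,p[1]+s*a+co*b,.06])-q for (a,b),q in zip(c,px)])
r=least_squares(f,[.503,.248,-.03]);print(r.x,np.degrees(r.x[2]),r.fun)
s,co=np.sin(r.x[2]),np.cos(r.x[2]);print('empty',r.x[0]-s*.042,r.x[1]+co*.042)
print('ring top-edge & y', at_z('wrist',(254,158),.012)) # far lip at keeper x=-29
for col in (228,280): print(at_z('wrist',(col,190),.013))
im=cv2.imread('pics/w13.png');print('egg', at_z('wrist',(255.5,258),.144))
E
```

```text
[ 0.5039  0.2493 -0.0343] -1.9662903154526234 [-2.0768 -0.3575  2.9983 -0.1659 -1.0257  1.5662]
empty 0.5053117397392027 0.29129905008796986
ring top-edge & y [0.4775 0.2921 0.012 ]
[0.5029 0.2704 0.013 ]
[0.5039 0.3123 0.013 ]
egg [0.4972 0.293  0.144 ]
```

Emit:
jog_arm --plan '[{"x": -0.036,"y": -0.014,"z": 0.03,"wx": 0,"wy": 0,"wz": 0},{"x": -0.036,"y": -0.014,"z": 0.09,"wx": 0,"wy": 0,"wz": 0},{"x": -0.036,"y": -0.014,"z": 0.16,"wx": 0,"wy": 0,"wz": 0},{"x": -0.036,"y": -0.014,"z": 0.23,"wx": 0,"wy": 0,"wz": 0},{"x": -0.036,"y": -0.014,"z": 0.3,"wx": 0,"wy": 0,"wz": 0},{"x": -0.036,"y": -0.014,"z": 0.37,"wx": 0,"wy": 0,"wz": 0},{"x": -0.036,"y": -0.014,"z": 0.43,"wx": 0,"wy": 0,"wz": 0},{"x": -0.036,"y": -0.014,"z": 0.48,"wx": 0,"wy": 0,"wz": 0},{"x": -0.036,"y": -0.014,"z": 0.51,"wx": 0,"wy": 0,"wz": 0},{"x": -0.036,"y": -0.014,"z": 0.52,"wx": 0,"wy": 0,"wz": 0},{"x": -0.036,"y": -0.014,"z": 0.52,"wx": 0,"wy": 0,"wz": 0},{"x": -0.036,"y": -0.014,"z": 0.52,"wx": 0,"wy": 0,"wz": 0}]'

```text
t: 23.65
eef_pos: [0.5074, 0.2905, 0.0298]
tool_rot: [0.003, 0.013, 1.0, -0.0]
contact_force: [-0.7, 0.3, -0.9]
gripper_width: 0.496
```

```bash
python3 - <<'E'
from egg import *
r=look('w14',['egg','empty_seat'])
o=monitor.get_obs();print(o['t'],o['contact_force'],o['gripper_width'])
plan([.507,.2905,.0185],88.2)
E
```

```text
egg [253.4 257.7] 0.69
23.8 [ 0.1686  0.0286 -0.8463] 0.49683810892997743
t 23.8 pos [0.5075 0.2907 0.0302] yaw 88.53803615164259
shift [ 0.0027 -0.001   0.0582] turn [0.0001 0.0019 0.0019] mm 11.662948151264263 deg 0.4772406218795104
```

Emit:
jog_arm --plan '[{"x": 0,"y": 0,"z": 0.01,"wx": 0,"wy": 0,"wz": 0},{"x": 0,"y": 0,"z": 0.02,"wx": 0,"wy": 0,"wz": 0},{"x": 0,"y": 0,"z": 0.03,"wx": 0,"wy": 0,"wz": 0},{"x": 0,"y": 0,"z": 0.04,"wx": 0,"wy": 0,"wz": 0},{"x": 0,"y": 0,"z": 0.045,"wx": 0,"wy": 0,"wz": 0},{"x": 0,"y": 0,"z": 0.045,"wx": 0,"wy": 0,"wz": 0},{"x": 0,"y": 0,"z": 0.045,"wx": 0,"wy": 0,"wz": 0}]'

```text
t: 24.38
eef_pos: [0.5074, 0.2906, 0.021]
tool_rot: [0.003, 0.013, 1.0, -0.0]
contact_force: [0.4, 0.7, -0.1]
gripper_width: 0.499
```

Emit:
jog_arm --plan '[{"x": 0,"y": 0,"z": 0.004,"wx": 0,"wy": 0,"wz": 0},{"x": 0,"y": 0,"z": 0.008,"wx": 0,"wy": 0,"wz": 0},{"x": 0,"y": 0,"z": 0.008,"wx": 0,"wy": 0,"wz": 0},{"x": 0,"y": 0,"z": 0.008,"wx": 0,"wy": 0,"wz": 0}]'

```text
t: 24.72
eef_pos: [0.5074, 0.2907, 0.0199]
tool_rot: [0.003, 0.013, 1.0, 0.0]
contact_force: [-2.4, -0.7, 5.4]
gripper_width: 0.501
```

Emit:
jog_arm --plan '[{"x": 0.003,"y": 0,"z": -0.002,"wx": 0,"wy": 0,"wz": 0},{"x": 0.007,"y": 0,"z": 0,"wx": 0,"wy": 0,"wz": 0},{"x": 0.007,"y": 0,"z": 0.003,"wx": 0,"wy": 0,"wz": 0},{"x": 0.007,"y": 0,"z": 0.003,"wx": 0,"wy": 0,"wz": 0}]'

```text
t: 25.05
eef_pos: [0.5062, 0.2908, 0.0198]
tool_rot: [0.003, 0.013, 1.0, 0.0]
contact_force: [-1.9, -0.5, 5.7]
gripper_width: 0.502
```

Emit:
jog_arm --plan '[{"x": 0.003,"y": 0,"z": -0.004,"wx": 0,"wy": 0,"wz": 0},{"x": 0.006,"y": 0,"z": -0.002,"wx": 0,"wy": 0,"wz": 0},{"x": 0.006,"y": 0,"z": 0.002,"wx": 0,"wy": 0,"wz": 0},{"x": 0.006,"y": 0,"z": 0.002,"wx": 0,"wy": 0,"wz": 0}]'

```text
t: 25.38
eef_pos: [0.5054, 0.2908, 0.0198]
tool_rot: [0.003, 0.013, 1.0, 0.0]
contact_force: [-0.4, -1.4, 5.7]
gripper_width: 0.5
```

Lateral force is now near zero; release.

Emit:
jog_arm --plan '[{"x": 0,"y": 0,"z": -0.001,"wx": 0,"wy": 0,"wz": 0},{"x": 0,"y": 0,"z": -0.001,"wx": 0,"wy": 0,"wz": 0},{"x": 0,"y": 0,"z": -0.001,"wx": 0,"wy": 0,"wz": 0},{"x": 0,"y": 0,"z": -0.001,"wx": 0,"wy": 0,"wz": 0},{"x": 0,"y": 0,"z": -0.001,"wx": 0,"wy": 0,"wz": 0},{"x": 0,"y": 0,"z": -0.001,"wx": 0,"wy": 0,"wz": 0}]' --hand 0.35

```text
t: 25.88
eef_pos: [0.5053, 0.2908, 0.0199]
tool_rot: [0.003, 0.013, 1.0, 0.0]
contact_force: [-1.0, -1.2, -0.2]
gripper_width: 0.675
```

Emit:
jog_arm --plan '[{"x": 0,"y": 0,"z": -0.03,"wx": 0,"wy": 0,"wz": 0},{"x": 0,"y": 0,"z": -0.1,"wx": 0,"wy": 0,"wz": 0},{"x": 0,"y": 0,"z": -0.2,"wx": 0,"wy": 0,"wz": 0},{"x": 0,"y": 0,"z": -0.33,"wx": 0,"wy": 0,"wz": 0},{"x": 0,"y": 0,"z": -0.5,"wx": 0,"wy": 0,"wz": 0},{"x": 0,"y": 0,"z": -0.7,"wx": 0,"wy": 0,"wz": 0},{"x": 0,"y": 0,"z": -0.9,"wx": 0,"wy": 0,"wz": 0},{"x": 0,"y": 0,"z": -1,"wx": 0,"wy": 0,"wz": 0},{"x": 0,"y": 0,"z": -1,"wx": 0,"wy": 0,"wz": 0},{"x": 0,"y": 0,"z": -1,"wx": 0,"wy": 0,"wz": 0}]'

```text
t: 26.72
eef_pos: [0.5047, 0.2911, 0.2217]
tool_rot: [0.004, 0.013, 1.0, 0.001]
contact_force: [0.3, 0.7, -0.2]
gripper_width: 0.681
```

```bash
python3 - <<'E'
from egg import *
r=look('w15',['egg','white_egg','tray_handle','keeper'])
c=finder.place_of('wrist','egg')[0]['location'];e=ell('pics/w15.png',c,45);print(e,at_z('wrist',e[0],.029))
for c in('side','top'):
    cv2.imwrite(f'pics/{c}15.png',cams.read_camera(c)[...,::-1])
    for t in('egg','white_egg','tray_handle'):
        l=finder.place_of(c,t)
        if l: print(c,t,np.round(l[0]['location'],1),round(l[0]['confidence'],2),at_z(c,l[0]['location'],.11 if t[0]=='t' else .029))
o=monitor.get_obs();print(o['t'],o['contact_force'],o['gripper_width'],o['q'])
plan([.618,.246,.22],-1.8)
for t,n in((r.get(k),k) for k in('egg','white_egg','tray_handle')):
    if t: z=.11 if n[0]=='t' else .029;print(n,t[0]+t[1]*(z-t[0][2])/t[1][2])
s=cv2.imread('pics/side15.png');w=cv2.imread('pics/w15.png')
cv2.imwrite('pics/f.png',np.hstack([cv2.resize(s[210:360,220:340],(300,384),interpolation=2),w]))
E
```

```text
egg [251.2 164.8] 0.62
white_egg [169.3 166.8] 0.91
tray_handle [200.2 309.8] 0.68
keeper [214.1 156.2] 0.58
((254.0792236328125, 164.61444091796875), (43.961055755615234, 59.19961166381836), 178.2427520751953) [0.5003 0.2879 0.029 ]
side egg [300.9 307.6] 0.74 [0.5101 0.2877 0.029 ]
side white_egg [301.9 276. ] 0.8 [0.506  0.1997 0.029 ]
side tray_handle [248.1 262.4] 0.74 [0.6222 0.2375 0.11  ]
top egg [129.8 235.9] 0.65 [0.4967 0.2878 0.029 ]
top white_egg [160.9 236. ] 0.75 [0.4974 0.2108 0.029 ]
top tray_handle [136.  188.7] 0.69 [0.6094 0.249  0.11  ]
27.4167 [-0.8336 -0.3886 -0.0059] 0.6761860150428489 [-0.8286  0.3363  0.2475  1.8144 -0.0925  0.9971  1.0005]
t 27.42 pos [0.5041 0.2907 0.2198] yaw 88.52871450890174
shift [-0.5751 -0.2087  0.0024] turn [0.0017 0.0014 0.5018] mm 122.36772813771277 deg 90.32917667726913
egg [0.5005 0.2852 0.029 ]
white_egg [0.5    0.2032 0.029 ]
tray_handle [0.6088 0.2393 0.11  ]
```

View pics/f.png

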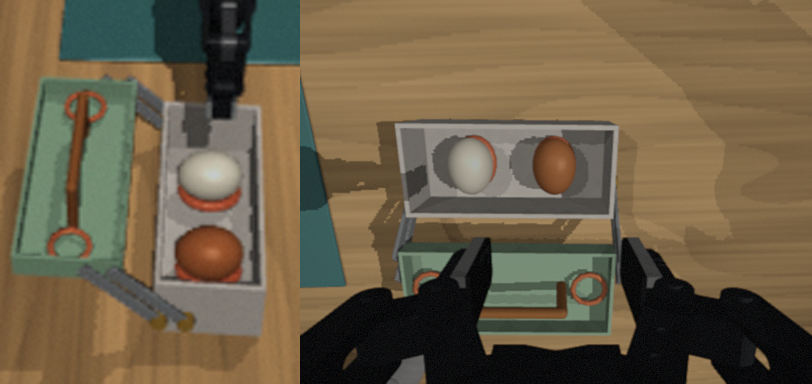

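Emit:
jog_arm --plan '[{"x": -0.06,"y": -0.02,"z": 0,"wx": 0,"wy": 0,"wz": 0.039},{"x": -0.12,"y": -0.04,"z": 0,"wx": 0,"wy": 0,"wz": 0.078},{"x": -0.18,"y": -0.06,"z": 0,"wx": 0,"wy": 0,"wz": 0.117},{"x": -0.24,"y": -0.08,"z": 0,"wx": 0,"wy": 0,"wz": 0.156},{"x": -0.3,"y": -0.1,"z": 0,"wx": 0,"wy": 0,"wz": 0.195},{"x": -0.36,"y": -0.12,"z": 0,"wx": 0,"wy": 0,"wz": 0.234},{"x": -0.42,"y": -0.14,"z": 0,"wx": 0,"wy": 0,"wz": 0.273},{"x": -0.48,"y": -0.16,"z": 0,"wx": 0,"wy": 0,"wz": 0.312},{"x": -0.53,"y": -0.18,"z": 0,"wx": 0,"wy": 0,"wz": 0.351},{"x": -0.57,"y": -0.2,"z": 0,"wx": 0,"wy": 0,"wz": 0.39},{"x": -0.57,"y": -0.21,"z": 0,"wx": 0,"wy": 0,"wz": 0.429},{"x": -0.57,"y": -0.21,"z": 0,"wx": 0,"wy": 0,"wz": 0.468}]' --hand -0.5

```text
t: 28.42
eef_pos: [0.6176, 0.2448, 0.2204]
tool_rot: [0.002, 0.683, 0.731, 0.002]
contact_force: [0.5, -0.2, -0.2]
gripper_width: 0.247
```

Emit:
jog_arm --plan '[{"x": 0,"y": 0,"z": 0,"wx": 0,"wy": 0,"wz": 0.033},{"x": 0,"y": 0,"z": 0,"wx": 0,"wy": 0,"wz": 0.033},{"x": 0,"y": 0,"z": 0,"wx": 0,"wy": 0,"wz": 0.033},{"x": 0,"y": 0,"z": 0,"wx": 0,"wy": 0,"wz": 0.033}]'

```text
t: 28.75
eef_pos: [0.6175, 0.245, 0.2204]
tool_rot: [0.002, 0.719, 0.695, 0.002]
contact_force: [-0.6, -0.9, 0.0]
gripper_width: 0.256
```

```bash
python3 - <<'E'
from egg import *
r=look('w16',['tray_handle']);t=r['tray_handle'];print(t[0]+t[1]*(.11-t[0][2])/t[1][2])
im=cv2.imread('pics/w16.png');h=cv2.cvtColor(im,cv2.COLOR_BGR2HSV);m=cv2.inRange(h,(3,110,50),(14,255,200))
for row in range(60,300,20):
    x=np.where(m[row,150:370])[0]
    if len(x): print(row,x.min()+150,x.max()+150,len(x))
o=monitor.get_obs();print(o['q'],o['gripper_width'])
for y in(.21,.25,.28):print(proj('wrist',[.616,y,.11]))
plan([.616,.246,.091],-1.8)
E
```

```text
tray_handle [248.6 192.9] 0.63
[0.6131 0.2421 0.11  ]
80 233 273 13
100 234 272 15
120 150 257 28
140 150 258 27
160 248 258 11
180 248 258 11
200 171 258 14
220 248 258 10
240 248 258 11
260 235 273 9
[-0.8989  0.5258  0.6169  1.6301 -0.3317  1.0866 -0.2256] 0.25011660111752393
[253.7995 231.2444]
[251.9321 182.8466]
[250.4265 143.8256]
t 28.85 pos [0.6175 0.2449 0.2205] yaw -1.9510876392292775
shift [ 0.0053 -0.0119  0.6473] turn [ 0.002  -0.0001 -0.0008] mm 129.48969764359353 deg 0.3977254219099302
```

Emit:
jog_arm --plan '[{"x": 0.005,"y": -0.006,"z": 0.1,"wx": 0,"wy": 0,"wz": 0},{"x": 0.005,"y": -0.006,"z": 0.2,"wx": 0,"wy": 0,"wz": 0},{"x": 0.005,"y": -0.006,"z": 0.3,"wx": 0,"wy": 0,"wz": 0},{"x": 0.005,"y": -0.006,"z": 0.4,"wx": 0,"wy": 0,"wz": 0},{"x": 0.005,"y": -0.006,"z": 0.5,"wx": 0,"wy": 0,"wz": 0},{"x": 0.005,"y": -0.006,"z": 0.58,"wx": 0,"wy": 0,"wz": 0},{"x": 0.005,"y": -0.006,"z": 0.63,"wx": 0,"wy": 0,"wz": 0},{"x": 0.005,"y": -0.006,"z": 0.645,"wx": 0,"wy": 0,"wz": 0},{"x": 0.005,"y": -0.006,"z": 0.645,"wx": 0,"wy": 0,"wz": 0},{"x": 0.005,"y": -0.006,"z": 0.645,"wx": 0,"wy": 0,"wz": 0}]'

```text
t: 29.68
eef_pos: [0.6179, 0.246, 0.0924]
tool_rot: [0.002, 0.719, 0.695, 0.003]
contact_force: [0.6, 0.0, 0.8]
gripper_width: 0.248
```

```bash
python3 - <<'E'
from egg import *
r=look('w17',['tray_handle'])
im=cv2.imread('pics/w17.png');h=cv2.cvtColor(im,cv2.COLOR_BGR2HSV);m=cv2.inRange(h,(3,110,50),(14,255,200))
for row in range(160,340,30):
    x=np.where(m[row,150:370])[0]
    if len(x): print(row,x.min()+150,x.max()+150,len(x))
o=monitor.get_obs();print(o['contact_force'],o['gripper_width']);plan([.616,.246,.091],-1.8)
E
```

```text
tray_handle [248.1 275.6] 0.81
160 239 263 21
190 240 262 22
220 240 263 24
250 240 262 22
280 241 262 19
310 241 262 20
[-0.0354 -0.0021  1.2592] 0.25103177169026714
t 29.78 pos [0.618  0.2461 0.0927] yaw -1.9408382880121386
shift [-0.0008 -0.0102  0.0086] turn [ 0.0026 -0.0004 -0.0008] mm 2.6672687242031445 deg 0.4948256206849845
```

Emit:
jog_arm --plan '[{"x": 0,"y": -0.05,"z": -0.02,"wx": 0,"wy": 0,"wz": 0},{"x": 0,"y": -0.1,"z": -0.055,"wx": 0,"wy": 0,"wz": 0},{"x": 0,"y": -0.15,"z": -0.08,"wx": 0,"wy": 0,"wz": 0},{"x": 0,"y": -0.2,"z": -0.1,"wx": 0,"wy": 0,"wz": 0},{"x": 0,"y": -0.25,"z": -0.11,"wx": 0,"wy": 0,"wz": 0},{"x": 0,"y": -0.3,"z": -0.117,"wx": 0,"wy": 0,"wz": 0},{"x": 0,"y": -0.35,"z": -0.115,"wx": 0,"wy": 0,"wz": 0},{"x": 0,"y": -0.4,"z": -0.105,"wx": 0,"wy": 0,"wz": 0},{"x": 0,"y": -0.44,"z": -0.093,"wx": 0,"wy": 0,"wz": 0},{"x": 0,"y": -0.48,"z": -0.078,"wx": 0,"wy": 0,"wz": 0},{"x": 0,"y": -0.51,"z": -0.062,"wx": 0,"wy": 0,"wz": 0},{"x": 0,"y": -0.54,"z": -0.042,"wx": 0,"wy": 0,"wz": 0}]'

```text
t: 30.78
eef_pos: [0.5088, 0.2497, 0.0995]
tool_rot: [0.002, 0.719, 0.695, 0.003]
contact_force: [0.4, 0.0, -0.4]
gripper_width: 0.25
```

Emit:
jog_arm --plan '[{"x": 0,"y": -0.02,"z": 0.015,"wx": 0,"wy": 0,"wz": 0},{"x": 0,"y": -0.04,"z": 0.03,"wx": 0,"wy": 0,"wz": 0},{"x": 0,"y": -0.055,"z": 0.042,"wx": 0,"wy": 0,"wz": 0},{"x": 0,"y": -0.068,"z": 0.042,"wx": 0,"wy": 0,"wz": 0},{"x": 0,"y": -0.068,"z": 0.042,"wx": 0,"wy": 0,"wz": 0},{"x": 0,"y": -0.068,"z": 0.042,"wx": 0,"wy": 0,"wz": 0}]'

```text
t: 31.28
eef_pos: [0.4971, 0.25, 0.0913]
tool_rot: [0.004, 0.719, 0.695, 0.004]
contact_force: [4.2, -0.3, -3.9]
gripper_width: 0.249
```

Emit:
jog_arm --plan '[{"x": 0,"y": 0.015,"z": 0,"wx": 0,"wy": 0,"wz": 0},{"x": 0,"y": 0.028,"z": 0,"wx": 0,"wy": 0,"wz": 0},{"x": 0,"y": 0.028,"z": -0.05,"wx": 0,"wy": 0,"wz": 0},{"x": 0,"y": 0.028,"z": -0.15,"wx": 0,"wy": 0,"wz": 0},{"x": 0,"y": 0.028,"z": -0.3,"wx": 0,"wy": 0,"wz": 0},{"x": 0,"y": 0.028,"z": -0.45,"wx": 0,"wy": 0,"wz": 0},{"x": 0,"y": 0.028,"z": -0.6,"wx": 0,"wy": 0,"wz": 0},{"x": 0,"y": 0.028,"z": -0.75,"wx": 0,"wy": 0,"wz": 0},{"x": 0,"y": 0.028,"z": -0.75,"wx": 0,"wy": 0,"wz": 0},{"x": 0,"y": 0.028,"z": -0.75,"wx": 0,"wy": 0,"wz": 0}]'

```text
t: 32.12
eef_pos: [0.502, 0.2501, 0.2436]
tool_rot: [0.003, 0.719, 0.695, 0.006]
contact_force: [-0.4, 0.7, -0.8]
gripper_width: 0.251
```

```bash
python3 - <<'E'
from egg import *
r=look('w18',['tray_handle','keeper']);t=r['tray_handle'];print('wrist',t[0]+t[1]*(.11-t[0][2])/t[1][2])
im=cv2.imread('pics/w18.png');h=cv2.cvtColor(im,cv2.COLOR_BGR2HSV);m=cv2.inRange(h,(3,110,50),(14,255,200))
for row in (160,190,220):
    x=np.where(m[row,200:320])[0]
    if len(x): print(row,x.min()+200,x.max()+200,at_z('wrist',(x.mean()+200,row),.11))
R_={}
for c in('side','top'):
    R_[c]=cams.read_camera(c);cv2.imwrite(f'pics/{c}18.png',R_[c][...,::-1])
    for t in('tray_handle','egg_cup','round_tin','divider'):
        l=finder.place_of(c,t)
        if l: print(c,t,np.round(l[0]['location'],1),round(l[0]['confidence'],2))
o=monitor.get_obs();print(o['t'],o['contact_force'],o['eef_pos'])
# pixel diff with the start pictures round keeper
a=cv2.imread('pics/side0.png').astype(int);b=cv2.imread('pics/side18.png').astype(int);print('diff keeper side, lower half',abs(a-b)[265:345,270:340].mean(), 'cup',abs(a-b)[190:255,175:225].mean())
E
```

```text
tray_handle [251.1 185.4] 0.96
keeper [252.7 163.4] 0.94
wrist [0.4983 0.2475 0.11  ]
160 250 259 [0.5016 0.2687 0.11  ]
190 250 259 [0.5007 0.2433 0.11  ]
220 250 259 [0.4999 0.2167 0.11  ]
side tray_handle [304.6 265.9] 0.89
side egg_cup [206.4 219.2] 0.59
side round_tin [198.8 247.2] 0.75
side divider [232.8 171.7] 0.65
top tray_handle [136.2 241.9] 0.83
top egg_cup [254.1 135.2] 0.66
top round_tin [219.8 129.8] 0.97
top divider [349.3 153.1] 0.98
32.7667 [ 0.4328  0.2946 -0.1495] [0.5011 0.2497 0.2412]
diff keeper side, lower half 5.110535714285715 cup 5.080923076923077
```

```bash
python3 - <<'E'
import cv2,numpy as np
a=cv2.imread('pics/side0.png',0);b=cv2.imread('pics/side18.png',0)
for n,(y0,y1,x0,x1) in {'tray front':(295,322,278,332),'box+arms':(315,345,275,335),'mat':(190,236,240,345)}.items():
    r=cv2.matchTemplate(b[y0-8:y1+8,x0-8:x1+8],a[y0:y1,x0:x1],cv2.TM_CCOEFF_NORMED);print(n,r.max().round(3),np.unravel_index(r.argmax(),r.shape)-np.array([8,8]))
E
```

```text
tray front 0.99 [0 0]
box+arms 0.994 [0 0]
mat 0.376 [0 0]
```

The tray front matches its start picture exactly (shift 0, 0 px), so it is home. Handing in.

```bash
python3 -c "
from station import bot,monitor
print(bot.hand_in(), monitor.get_obs()['t'])"
```

```text
the job is handed in; nothing more can be done
the job is handed in; nothing more can be done
```

I did every step of the task in order and handed the job in at about 33 s of the 72 s allowed. `hand_in` gives no verdict.

**What I did**
- I swung the tray over to its stop with the fingers loosely around its bar.
- I took the brown egg out of the tin by its ends, set it on the mat and let go. In two pictures after that it lay still.
- I took it again by its sides, lowered it into the empty dimple until it touched, moved it about 2 mm until the sideways force was nearly gone, and released it.
- I brought the tray back along its arc until it pressed on the home stop with about 4 N, then lifted clear.

**Last checks**
- **Eggs:** before the tray was lowered, both lay crosswise and in line in the pictures, the brown one within about 2° of crosswise. Nothing can be seen of them now under the tray.
- **Egg position:** the three camera views disagreed by up to about 10 mm in x. They put the brown egg at x 0.497, 0.500 and 0.510 and y 0.288, against my seat estimate of about (0.505, 0.290). I relied on the contact feel, the picture and the spacing between the eggs (about 82 mm against 84 mm by the wrist camera).
- **Tray:** its front and arms matched the starting side picture with no pixel shift, with correlation 0.99.
- **Bystanders:** the egg cup and round tin were found within about 2 pixels of where they started in both views. The divider is about 2.5 pixels from its start in the side view only. Its top-view start detection was wrong, so I could not compare that one.
- **Mat:** a picture match on the mat scored only 0.38, probably because the arm was in view. The mat is fixed, so I did not use it.

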